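# Dock the lancet tray and restock its gaps

### The job

First push the supply tray, with the boxes in it, square and flush into the corner of the two metal rails. Then set every refill lancet box that lies loose on the desk into an empty place of the docked tray, one box to a gap, fully down on the tray floor, without shifting, tipping or lifting out the boxes already packed there and leaving the tray flush in its corner; leave the tub of used tubes alone.

Things in the scene. Friction and masses are not known exactly. Their poses are not given: they have to be found in the camera images.
- dock: docking corner: two aluminium rails screwed to the desk, 22 mm high, 12 mm thick. Origin at the inside corner, at desk level. The far rail's inside face is the plane x = 0, from the corner 288 mm towards -y; the left rail's is the plane y = 0, from the corner 262 mm towards -x (to the robot). The tray belongs in the quarter x < 0, y < 0, against both faces.
- tray: loose white supply tray, 250 (x) x 291 (y) mm outside, about 0.5 kg empty; origin at the centre of its underside, x away from the robot, y to the left. Floor 4 mm thick; outer rim 16 mm high, 5 mm thick on the x sides, 6 mm on the y sides. It slides on the desk when pushed at the rim. Three lanes along y, centred at x = -88, 0 and +88 mm, with grey bands between them.
- lane (a point): centre of the floor of the tray's middle lane, 4 mm above the tray's underside. Each of the three lanes is 64 mm wide (x), 279 mm long (y), floor lined blue; the bands between are 24 mm wide, tops 14 mm above the desk. Each lane has three places, at y = -92.5, 0, +92.5 mm. Empty: both ends of the middle lane, one place in each other lane; a gap is about 95 mm for a 90 mm box.
- tray_corner (a point): outer far left corner of the tray (tray x = +125, y = +145.5 mm, underside); it belongs at the dock's inside corner.
- stock1: white and red cardboard lancet box, 60 (x) x 90 (y) x 45 (z) mm, about 60 g, lying flat; origin at the centre of its underside, y along its 90 mm length; the same either way round. It stands in the tray, loose, at the place x = -88, y = -92.5 mm of the tray (may be absent: then that place is empty).
- stock2: white and red cardboard lancet box, 60 (x) x 90 (y) x 45 (z) mm, about 60 g, lying flat; origin at the centre of its underside, y along its 90 mm length; the same either way round. It stands in the tray, loose, at the place x = -88, y = 0 mm of the tray (may be absent: then that place is empty).
- stock3: white and red cardboard lancet box, 60 (x) x 90 (y) x 45 (z) mm, about 60 g, lying flat; origin at the centre of its underside, y along its 90 mm length; the same either way round. It stands in the tray, loose, at the place x = -88, y = 92.5 mm of the tray (may be absent: then that place is empty).
- stock5: white and red cardboard lancet box, 60 (x) x 90 (y) x 45 (z) mm, about 60 g, lying flat; origin at the centre of its underside, y along its 90 mm length; the same either way round. It stands in the tray, loose, at the place x = 0, y = 0 mm of the tray (may be absent: then that place is empty).
- stock7: white and red cardboard lancet box, 60 (x) x 90 (y) x 45 (z) mm, about 60 g, lying flat; origin at the centre of its underside, y along its 90 mm length; the same either way round. It stands in the tray, loose, at the place x = 88, y = -92.5 mm of the tray (may be absent: then that place is empty).
- stock8: white and red cardboard lancet box, 60 (x) x 90 (y) x 45 (z) mm, about 60 g, lying flat; origin at the centre of its underside, y along its 90 mm length; the same either way round. It stands in the tray, loose, at the place x = 88, y = 0 mm of the tray (may be absent: then that place is empty).
- stock9: white and red cardboard lancet box, 60 (x) x 90 (y) x 45 (z) mm, about 60 g, lying flat; origin at the centre of its underside, y along its 90 mm length; the same either way round. It stands in the tray, loose, at the place x = 88, y = 92.5 mm of the tray (may be absent: then that place is empty).
- refill1: white and red cardboard lancet box, 60 (x) x 90 (y) x 45 (z) mm, about 60 g, lying flat; origin at the centre of its underside, y along its 90 mm length; the same either way round. A refill that lies on the desk beside the tray or the rails at the start (may be absent).
- refill2: white and red cardboard lancet box, 60 (x) x 90 (y) x 45 (z) mm, about 60 g, lying flat; origin at the centre of its underside, y along its 90 mm length; the same either way round. A refill that lies on the desk beside the tray or the rails at the start (may be absent).
- refill3: white and red cardboard lancet box, 60 (x) x 90 (y) x 45 (z) mm, about 60 g, lying flat; origin at the centre of its underside, y along its 90 mm length; the same either way round. A refill that lies on the desk beside the tray or the rails at the start (may be absent).
- refill4: white and red cardboard lancet box, 60 (x) x 90 (y) x 45 (z) mm, about 60 g, lying flat; origin at the centre of its underside, y along its 90 mm length; the same either way round. A refill that lies on the desk beside the tray or the rails at the start (may be absent).
- tube_cup: clear tub with used sample tubes, 107 mm across and 118 mm high, standing beyond the tray, to the right; origin at the centre of its underside. A bystander, not to be disturbed.
Not all that is in view belongs to the job. What is shaped like the refill1 but blue is not meant.

How it is judged:
By the outcome, as a careful person would: the job done as asked, in the order asked, and still so for the second after the job is handed in, with the robot touching nothing.
Of refill1, refill2, refill3, refill4 only 3 to 4 are there at a start; the rules pass over those that are not, and their reading is None.
Of stock1, stock2, stock3 only 2 to 2 are there at a start; the rules pass over those that are not, and their reading is None.
Of stock7, stock8, stock9 only 2 to 2 are there at a start; the rules pass over those that are not, and their reading is None.
At some moment in a run one of refill1, refill2, refill3, refill4 may be knocked a few centimetres aside while the robot is not near it.
Once in a run the grip may slacken for a moment while it holds something.
It also fails if it takes over 210 s, if anything falls off the work surface, if the arm or the gripper's body presses on something with over 40 N, if the wrist force passes 120 N, or if a joint passes its speed limit or range.

### The arm

A 6-joint arm with a two-finger parallel gripper is mounted at the origin on a cart in front of the work surface, level with it; the furniture and walls round the work are solid. World frame = base frame: x ahead of the robot, y to its left, z up, the work surface at z = 0. Lengths are in m, angles in rad, forces in N, time in s.
With the tool pointing down it reaches from about 0.35 to 0.775 m from the base axis. Payload 5.5 kg.
Tool frame: the origin (TCP) lies at the very end of the fingers, on their centre line; the grasp point (between the pads) lies 19 mm behind it; x points along the fingers, y is the direction in which the jaws open and shut, and the axes are right-handed (so a half turn about x gives the same grasp; the last joint's range is limited). The gripper opens to 85 mm and grips with 20 to 120 N. Pads are 22 mm wide; open, the fingers measure 114 mm over their backs; the gripper's body (76 mm by 85 mm) begins 54 mm behind the grasp point. The pads swing forward as they close: fully open they stand 13 mm farther back than shut.
Start: joints at [1, 0.313, 0.046, 1.304, 0, 1.431], TCP at [0.24, 0.522, 0.231] pointing down, gripper open.
Joint ranges: [-2.76, 2.76], [-0.86, 1.69], [-1.03, 1.26], [-2.2, 2.34], [-1.47, 1.5], [-3.14, 3.14]. Speed limits (rad/s): [2.57, 2.57, 3.14, 3.14, 3.14, 3.14].

### API

Orientations are given as a unit quaternion [w, x, y, z].
In Python, from workcell import env gives the robot as it stands.
- The arm moves only by the tool servo_tool, never from a script. Its argument "increments" is a list of rows, each an object with "offset": the shift along the tool's x, y, z in cm, a list of three; "yaw": the turn about the tool's x in degrees. In form: [{"offset": [x, y, z], "yaw": yaw}, ...]. A call has exactly 8 rows; each row is the pose to reach, as a shift and turn from the pose commanded when the call began, along the tool's axes at that moment; what a row does not reach only later rows make up. A row lasts 1/10 s, in which the tool goes at most 50 mm and 8.59 degrees, less where a joint would pass 70% of its speed; a pose out of reach is approached as far as the arm can. A call with a gripper value outside its range is refused whole. "claw" is the opening, from 0 (shut) to 1 (fully open), set as the call begins (left out, the last holds). The fingers move at their own pace and stop on an object; "force" is the grip in N (left out, the last holds). Time passes only in rows, so rows that repeat a pose let the fingers close, or fill a call up. It gives the time, the measured TCP pose, the force and the opening at its end, in the units of the state.
- env.get_state(): the state, without advancing time (a new reading comes with each control period).
- env.read_camera(name): name is "scene" or "side" or "wrist"; returns (picture, depth): 400x640x3 uint8, red, green, blue; 400x640 float32, m along the optical axis (not along the pixel's ray), 0 where there is no reading.
- env.camera_model(name): a dict with "vertical_fov" (degrees; the focal length in pixels is half the picture's height over the tangent of half this angle, whatever the lens; pixels are square), "cx", "cy" (the principal point, pixels), "world_from_camera" (4x4, takes a point from camera to world coordinates). Camera axes: x right, y up, looking along -z (the intrinsics and any distortion apply to the point x, -y, -z); pixel columns grow to the right and rows downward; lengths in m; the calibration is good to about 2 mm. A picture is of the moment at which its call begins: read the wrist's pose just before it. camera_model takes no time and is no camera call; for the wrist camera it gives the pose at the moment of the call.
- env.hand_in(): hands the job in, once; it reports no verdict.
The state is a dict: "clock": time; "joint_pos": joint angles; "qvel": joint speeds; "tau": joint torques, N m; "tcp_pos": TCP position; "orientation": TCP orientation; "wrist_force": force on the tool from outside, world axes, zero at the start; "ft_torque": the same for the moment, N m; "finger_gap": finger opening in m.
Only numpy, scipy, OpenCV 4.12 (cv2) and the standard library are available. Lean on these libraries where they do the work, as an engineer would, in place of code of your own. Each camera call takes 0.05 s, during which the arm holds its last target.

## Working session

There is one attempt and no reset: what is moved stays moved. The work goes in short steps, Python scripts to look and compute and a tool call to move; the robot and the scene stay as the last step left them, time stands still between calls to the robot, and variables do not carry over. Pictures are saved under pics/ and viewed, and the job is handed in when it is done.

Besides the shell and the picture viewer there is one more tool, called after ">>>" as name([rows], argument=value, ...), one row to a line, values as JSON. servo_tool: Moves the arm, as the interface text tells. Its arguments: {"type":"object","properties":{"increments":{"type":"array","items":{"type":"object","properties":{"offset":{"type":"array","items":{"type":"number"}},"yaw":{"type":"number"}}}},"claw":{"type":"number"},"force":{"type":"number"}},"required":["increments"]}

```bash
ls; mkdir -p pics; python3 - <<'E'
from workcell import env
import cv2,json
s=env.get_state(); print({k:(v if not hasattr(v,'tolist') else v.tolist()) for k,v in s.items()})
for n in ("scene","side","wrist"):
    m=env.camera_model(n); print(n,m)
    p,d=env.read_camera(n); cv2.imwrite(f"pics/{n}0.png",p[:,:,::-1]); 
    import numpy as np; np.save(f"pics/{n}0d.npy",d); print((d>0).mean())
E
```

```text
pics
{'clock': 0.0, 'joint_pos': [1.0003762116617374, 0.31403073093403516, 0.044954419809476676, 1.3036158381653686, -1.5770668142407774e-05, 1.4312026608178419], 'qvel': [0.0006679618815713827, -0.0002502769843342402, 0.00047181875934877276, -0.00010397779896496398, 0.0004191872056973294, -0.0003648109990380013], 'tau': [8.708080486030667e-05, -48.0629825592041, 29.85315442085266, 0.01946748699992895, -0.0001296029540753807, -2.775845985070191e-05], 'tcp_pos': [0.2398529534526457, 0.5220014319014148, 0.23038159358505222], 'orientation': [0.6905361692210139, 0.15051437695876208, 0.69099168353188, -0.15177521080881812], 'wrist_force': [-0.08428945343498818, -0.14798469231663028, -0.5246908482963977], 'ft_torque': [-0.01836852897895674, -0.021720650152552753, 0.04739452861398524], 'finger_gap': 0.08553416421648234}
scene {'vertical_fov': 56.303725333884984, 'cx': 313.5757712342359, 'cy': 195.7897765141707, 'world_from_camera': array([[ 0.76459876,  0.3228657 , -0.55780506, -0.13679884],
       [-0.64417355,  0.41064713, -0.64529789, -0.82736142],
       [ 0.02071649,  0.85271723,  0.52196183,  0.67695948],
       [ 0.        ,  0.        ,  0.        ,  1.        ]])}
0.94729296875
side {'vertical_fov': 45.662511171897776, 'cx': 321.8087267359102, 'cy': 204.70134803095462, 'world_from_camera': array([[-0.98931464, -0.12807176,  0.06967182,  0.69195678],
       [ 0.14569493, -0.85063036,  0.5051742 ,  0.85534135],
       [-0.00543358,  0.50992707,  0.86020048,  1.49936223],
       [ 0.        ,  0.        ,  0.        ,  1.        ]])}
0.9959609375
wrist {'vertical_fov': 66.31067419637871, 'cx': 322.3862484008619, 'cy': 196.0660936543187, 'world_from_camera': array([[ 0.4163662 , -0.87280776, -0.25464839,  0.17515937],
       [ 0.90919605,  0.39929609,  0.11800501,  0.55229634],
       [-0.00131558, -0.2806586 ,  0.95980676,  0.3738427 ],
       [ 0.        ,  0.        ,  0.        ,  1.        ]])}
0.99602734375
```

View pics/scene0.png

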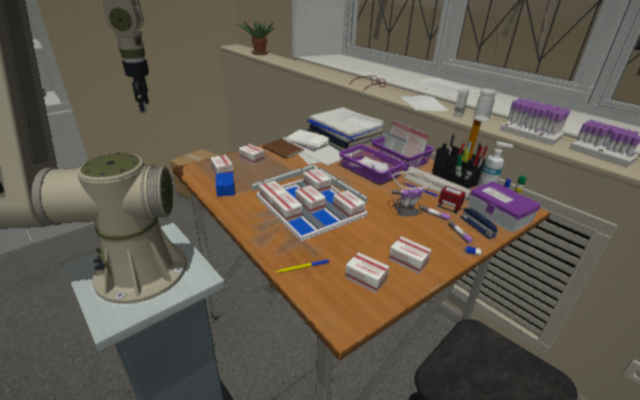

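View pics/side0.png

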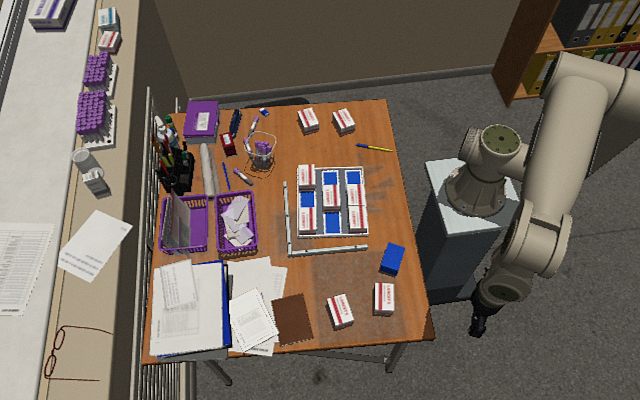

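View pics/wrist0.png

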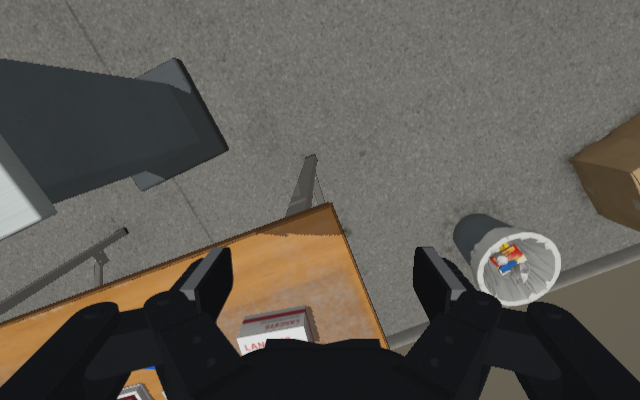

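```bash
cat > h.py <<'E'
import numpy as np,cv2
from workcell import env
def unproj(d,m):
    H,W=d.shape; f=H/2/np.tan(np.radians(m['vertical_fov'])/2)
    v,u=np.mgrid[:H,:W]
    P=np.stack([(u-m['cx'])/f*d,-(v-m['cy'])/f*d,-d],-1)
    T=m['world_from_camera']; return P@T[:3,:3].T+T[:3,3]
def ray(m,u,v,z,H=400):
    f=H/2/np.tan(np.radians(m['vertical_fov'])/2)
    T=m['world_from_camera']; r=T[:3,:3]@np.array([(u-m['cx'])/f,-(v-m['cy'])/f,-1]); o=T[:3,3]
    return o+r*(z-o[2])/r[2]
def proj(m,P,H=400):
    f=H/2/np.tan(np.radians(m['vertical_fov'])/2)
    T=m['world_from_camera']; p=(np.asarray(P)-T[:3,3])@T[:3,:3]
    return np.stack([m['cx']+f*p[...,0]/-p[...,2], m['cy']-f*p[...,1]/-p[...,2]],-1)
def topmap(X,rgb,zlo,zhi,xr=(0.1,1.0),yr=(-0.7,0.7),res=0.001):
    ok=(X[...,2]>zlo)&(X[...,2]<zhi)&(X[...,0]>xr[0])&(X[...,0]<xr[1])&(X[...,1]>yr[0])&(X[...,1]<yr[1])
    return ok
def boxes(name,zlo=0.03,zhi=0.065,zt=None,prnt=True):
    m=env.camera_model(name); p,d=env.read_camera(name)
    X=unproj(d,m); ok=topmap(X,p,zlo,zhi)&(d>0)
    n,l,st,c=cv2.connectedComponentsWithStats(ok.astype(np.uint8),connectivity=4)
    out=[]
    for i in range(1,n):
        if st[i,4]<60: continue
        q=X[l==i]; 
        r=cv2.minAreaRect(q[:,:2].astype(np.float32)*1000)
        out.append((c[i],np.median(q[:,2]),r,st[i,4],p[l==i].mean(0)))
        if prnt: print(name,c[i].round(0),'z%.4f'%np.median(q[:,2]),np.round(r[0],1),np.round(r[1],1),round(r[2],1),st[i,4],p[l==i].mean(0).round(0))
    return out,p,d,X
E
python3 - <<'E'
from h import *
for n in ("side","scene"):
    o,p,d,X=boxes(n)
    print([X[y,x].round(4) for x,y in ((300,260),(340,270),(370,310))] if n=='side' else '')
E
python3 - <<'E'
import cv2
a=cv2.imread('pics/side0.png')
cv2.imwrite('pics/s1.png',cv2.resize(a[90:350,230:440],None,fx=2.3,fy=2.3,interpolation=cv2.INTER_CUBIC))
E
```

```text
side [212. 128.] z0.0498 [ 939.9 -435.3] [175.9  52.4] 64.0 144 [79. 59. 88.]
side [307. 118.] z0.0464 [ 572.  -408.8] [61.1 97.7] 10.3 310 [190. 166. 163.]
side [343. 119.] z0.0468 [ 431.7 -380.1] [62.4 95.5] 12.9 324 [188. 165. 160.]
side [233. 120.] z0.0445 [ 867.3 -444.8] [120.2  22.7] 76.1 128 [36. 37. 50.]
side [227. 201.] z0.0419 [ 903.2 -110.7] [165.8 508.1] 9.4 1583 [141. 118. 141.]
side [229. 149.] z0.0503 [ 889.5 -294.6] [44.8 15.7] 6.0 70 [44. 15. 17.]
side [306. 176.] z0.0507 [ 613.2 -132.9] [96.2 59.6] 83.1 387 [195. 172. 167.]
side [331. 196.] z0.0504 [535.8 -31.9] [101.1  57.7] 81.5 402 [197. 172. 169.]
side [356. 207.] z0.0509 [454.6  25.1] [185.4  60.6] 83.4 814 [198. 174. 170.]
side [307. 219.] z0.0505 [633.6  49.9] [97.7 57.1] 82.7 434 [199. 174. 171.]
side [392. 257.] z0.0471 [369.5 233.4] [94.4 59.7] 61.2 471 [ 28.  68. 166.]
side [248. 316.] z0.0334 [881.5 317.2] [127.3 285.4] 19.2 1516 [206. 205. 201.]
side [384. 297.] z0.0466 [428.5 366.6] [94.2 61.1] 77.2 560 [199. 175. 171.]
side [340. 310.] z0.0469 [574.8 387.3] [60.4 91.3] 9.1 566 [204. 179. 176.]
[array(
[... 496 characters left out ...]
[224. 180.] z0.0463 [367.3 232.7] [97.7 60.2] 61.5 296 [ 26.  68. 148.]
scene [280. 197.] z0.0500 [451.9  24. ] [186.3  62.2] 83.8 769 [173. 157. 151.]
scene [310. 196.] z0.0494 [533.9 -32. ] [96.4 63. ] 84.4 420 [167. 152. 148.]
scene [349. 201.] z0.0493 [ 611.  -133.7] [93. 63.] 83.2 449 [167. 152. 147.]
scene [452. 198.] z0.0488 [ 879.8 -339.9] [39.4 80. ] 40.7 223 [76. 25. 28.]
scene [408. 201.] z0.0484 [ 755.6 -262.6] [27.5 60.2] 54.8 143 [95. 90. 90.]
scene [481. 218.] z0.0405 [ 864.7 -443.3] [127.2  24.1] 72.9 261 [38. 43. 56.]
scene [410. 250.] z0.0453 [ 569.9 -409.5] [64.8 90.2] 11.6 663 [178. 161. 154.]
scene [367. 268.] z0.0454 [ 429.6 -382.8] [63.3 91.2] 14.2 778 [180. 163. 156.]
```

View pics/s1.png

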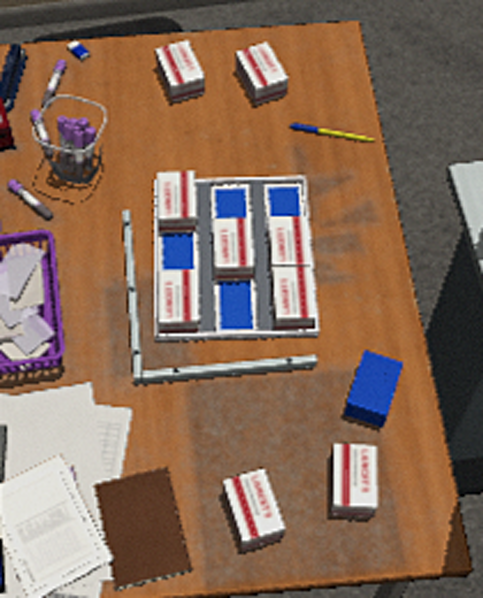

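```bash
python3 - <<'E'
from h import *
for n in ("side","scene"):
    m=env.camera_model(n); p,d=env.read_camera(n); X=unproj(d,m)
    ok=(X[...,2]>0.012)&(X[...,2]<0.034)&(X[...,0]>.35)&(X[...,0]<.8)&(X[...,1]>-.25)&(X[...,1]<.25)
    im=np.zeros((500,450,3),np.uint8)  # rows: x .8->.35 ; col: y .25->-.25
    ok2=(X[...,0]>.35)&(X[...,0]<.8)&(X[...,1]>-.25)&(X[...,1]<.25)&(d>0)
    q=X[ok2]; c=p[ok2]; 
    im=np.zeros((450,500,3),np.uint8)
    r=((.8-q[:,0])*1000).astype(int); cc=((.25-q[:,1])*1000).astype(int)
    for dr in (0,1,-1):
      for dc in (0,1,-1):
        rr=np.clip(r+dr,0,449);k=np.clip(cc+dc,0,499); im[rr,k]=c
    cv2.imwrite(f'pics/top_{n}.png',im[:,:,::-1])
    im2=np.zeros((450,500),np.uint8); z=np.clip(q[:,2]*1000*4,0,255)
    for dr in (0,1,-1):
      for dc in (0,1,-1):
        im2[np.clip(r+dr,0,449),np.clip(cc+dc,0,499)]=z
    cv2.imwrite(f'pics/topz_{n}.png',im2)
E
python3 -c "
import cv2,numpy as np
a=np.hstack([cv2.imread('pics/top_side.png')[:,:400],cv2.imread('pics/top_scene.png')[:,:400]]);cv2.imwrite('pics/t.png',a)
a=np.hstack([cv2.imread('pics/topz_side.png')[:,:400],cv2.imread('pics/topz_scene.png')[:,:400]]);cv2.imwrite('pics/tz.png',a)"
```

```text
(no output)
```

View pics/t.png

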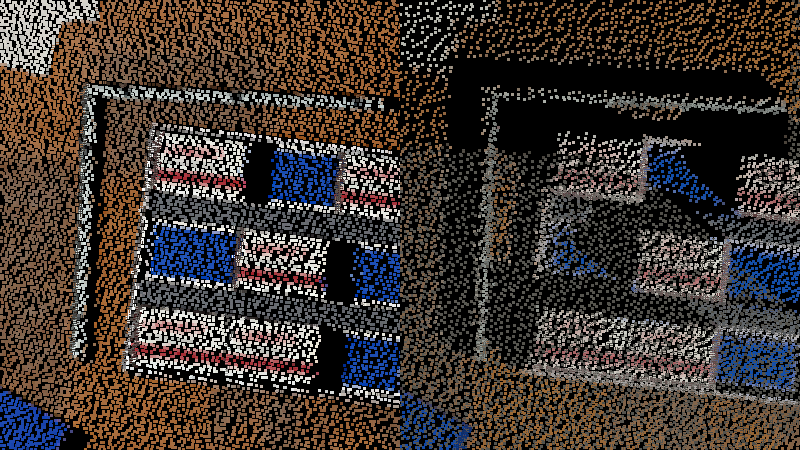

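View pics/tz.png

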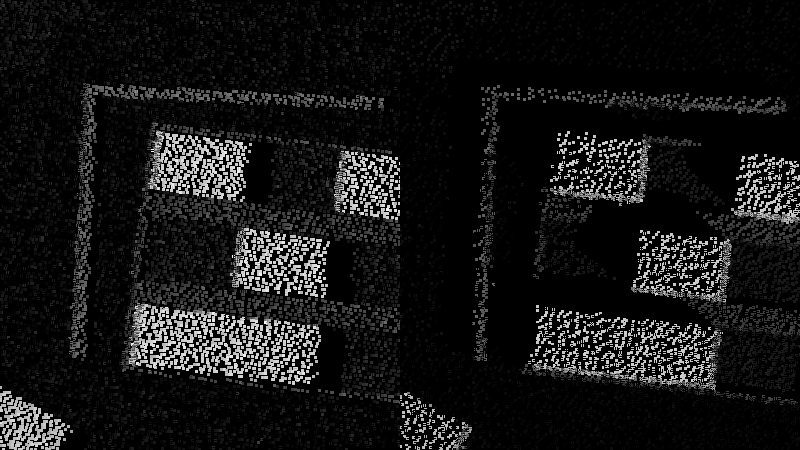

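```bash
cat >> h.py <<'E'
def cloud(name):
    m=env.camera_model(name); p,d=env.read_camera(name); X=unproj(d,m); X[d<=0]=np.nan; return p,d,X,m
def rlfit(P,dirax):  # robust line fit; returns point, dir
    P=P.copy()
    for _ in range(6):
        vx,vy,x0,y0=cv2.fitLine(P.astype(np.float32),cv2.DIST_HUBER,0,0.001,0.001).ravel()
        n=np.array([-vy,vx]); r=(P-[x0,y0])@n; P=P[abs(r)<max(.007,0)]
    dv=np.array([vx,vy]); dv*=np.sign(dv[dirax])
    return np.array([x0,y0]),dv,len(P),r.std()
E
python3 - <<'E'
from h import *
for n in ("side","scene"):
    p,d,X,m=cloud(n)
    z=X[...,2]; S=lambda a,b,c,e,z0,z1:X[(X[...,0]>a)&(X[...,0]<b)&(X[...,1]>c)&(X[...,1]<e)&(z>z0)&(z<z1)]
    F=S(.68,.73,-.12,.15,.016,.028); L=S(.45,.70,.14,.19,.016,.028)
    a=rlfit(F[:,:2],1); b=rlfit(L[:,:2],0)
    print(n,'far',a,np.degrees(np.arctan2(-a[1][0],a[1][1])),np.median(F[:,2]));print('left',b,np.degrees(np.arctan2(b[1][1],b[1][0])),np.median(L[:,2]))
    # inside lines offset
    ang=(np.arctan2(-a[1][0],a[1][1])+np.arctan2(b[1][1],b[1][0]))/2
    R=np.array([[np.cos(ang),-np.sin(ang)],[np.sin(ang),np.cos(ang)]])
    # dock frame: far top centre at x=+6mm, left centre at y=+6mm
    ux,uy=R[:,0],R[:,1]
    cx=a[0]@ux-.006; cy=b[0]@uy-.006
    print('corner',(R@[cx,cy]).round(4),np.degrees(ang))
    # tray boxes
    q=S(.35,.75,-.25,.14,.045,.056)
    # tray rim near edge: z 0.01..0.02
E
```

```text
side far (array([0.70326686, 0.01987046], dtype=float32), array([0.04760416, 0.99886626], dtype=float32), 192, np.float64(0.003583320030813903)) -2.7285488 0.02292796175540346
left (array([0.576823  , 0.16694781], dtype=float32), array([ 0.9988076 , -0.04881939], dtype=float32), 234, np.float64(0.0037810523035188477)) -2.7982574 0.02283364726371595
corner [0.7038 0.1548] -2.763403
scene far (array([0.69777006, 0.00487234], dtype=float32), array([0.05925195, 0.99824303], dtype=float32), 160, np.float64(0.003099196141405214)) -3.3968759 0.02240641285053968
left (array([0.5753551 , 0.16312772], dtype=float32), array([ 0.99887466, -0.04742743], dtype=float32), 169, np.float64(0.003297140584865671)) -2.718411 0.022096821968632996
corner [0.6995 0.1505] -3.0576434
```

```bash
cat >> h.py <<'E'
from scipy.spatial.transform import Rotation as Ro
def Rt(s=None):
    s=s or env.get_state(); q=s['orientation']; return Ro.from_quat([q[1],q[2],q[3],q[0]]).as_matrix()
def pose():
    s=env.get_state(); R=Rt(s); y=R[:,1]
    return np.array(s['tcp_pos']),np.degrees(np.arctan2(y[1],y[0])),s
def plan(x,y,z,jaw=None):
    p,a,s=pose(); R=Rt(s)
    off=R.T@(np.array([x,y,z])-p)*100
    dy=0
    if jaw is not None:
        dy=-(jaw-a); dy=(dy+90)%180-90   # tool x is down: +yaw turns clockwise seen from above
    print('t%.2f tcp'%s['clock'],p.round(4),'jaw %.2f'%a,'down',R[:,0].round(3),'off',off.round(2),'yaw %.2f'%dy,'q6 %.2f'%s['joint_pos'][5],'gap %.4f'%s['finger_gap'],'F',np.round(s['wrist_force'],1))
E
python3 - <<'E'
from h import *
plan(.43,.22,.2,87.2); plan(.37,-.018,.10,87.2)
print(Rt().round(3))
E
```

```text
t0.45 tcp [0.2401 0.5225 0.2312] jaw 65.32 down [ 0. -0. -1.] off [  3.13 -19.56  29.88] yaw -21.88 q6 1.43 gap 0.0856 F [-0.4  0.1  0.3]
t0.45 tcp [0.2401 0.5225 0.2312] jaw 65.32 down [ 0. -0. -1.] off [ 13.13 -43.69  34.37] yaw -21.88 q6 1.43 gap 0.0856 F [-0.4  0.1  0.3]
[[ 0.     0.418  0.909]
 [-0.     0.909 -0.418]
 [-1.    -0.     0.   ]]
```

>>> servo_tool([
  {"offset": [0.5,-2.5,3.7],"yaw": -3},
  {"offset": [1,-5,7.5],"yaw": -6},
  {"offset": [1.5,-7.5,11.2],"yaw": -9},
  {"offset": [2,-10,15],"yaw": -12},
  {"offset": [2.5,-12.5,18.7],"yaw": -15},
  {"offset": [3,-15,22.5],"yaw": -18},
  {"offset": [3,-17.5,26.2],"yaw": -20},
  {"offset": [3,-19.6,29.9],"yaw": -22},
])

```text
clock: 1.25
tcp_pos: [0.4304, 0.2177, 0.2014]
orientation: [0.707, 0.016, 0.707, -0.016]
wrist_force: [0.8, -0.9, 0.4]
finger_gap: 0.0851
```

```bash
python3 - <<'E'
from h import *
plan(.365,-.018,.08,87.2)
E
```

```text
t1.25 tcp [0.4304 0.2177 0.2014] jaw 87.38 down [ 0.  0. -1.] off [ 12.14 -23.84  -5.46] yaw 0.18 q6 0.35 gap 0.0851 F [ 0.8 -0.9  0.4]
```

>>> servo_tool([
  {"offset": [0,-3,-1.5]},
  {"offset": [0,-6,-3]},
  {"offset": [2,-10,-4.5]},
  {"offset": [4,-14,-5.5]},
  {"offset": [6,-18,-5.5]},
  {"offset": [8,-21,-5.5]},
  {"offset": [10,-23.8,-5.5]},
  {"offset": [12,-23.8,-5.5]},
], claw=0.7)

```text
invalid input
```

```bash
python3 - <<'E'
from h import *
plan(.365,-.018,.02,87.2)
m=env.camera_model("wrist");p,d=env.read_camera("wrist");cv2.imwrite("pics/w1.png",p[:,:,::-1])
E
```

```text
t1.25 tcp [0.4304 0.2177 0.2014] jaw 87.38 down [ 0.  0. -1.] off [ 18.14 -23.84  -5.46] yaw 0.18 q6 0.35 gap 0.0851 F [ 0.8 -0.9  0.4]
```

View pics/w1.png

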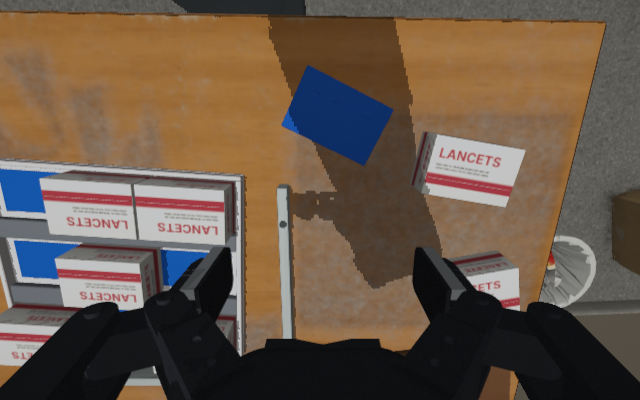

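>>> servo_tool([
  {"offset": [0,-3,-1.5],"yaw": 0},
  {"offset": [0,-6,-3],"yaw": 0},
  {"offset": [2,-10,-4.5],"yaw": 0},
  {"offset": [4,-14,-5.5],"yaw": 0},
  {"offset": [6,-18,-5.5],"yaw": 0},
  {"offset": [8,-21,-5.5],"yaw": 0},
  {"offset": [10,-23.8,-5.5],"yaw": 0},
  {"offset": [12,-23.8,-5.5],"yaw": 0},
], claw=0.7)

```text
clock: 2.1
tcp_pos: [0.3645, -0.0182, 0.0811]
orientation: [0.708, 0.018, 0.706, -0.019]
wrist_force: [-0.3, 1.2, 0.1]
finger_gap: 0.0598
```

```bash
python3 - <<'E'
from h import *
plan(.365,-.018,.02,87.2)
m=env.camera_model("wrist");p,d=env.read_camera("wrist");cv2.imwrite("pics/w2.png",p[:,:,::-1])
E
```

```text
t2.10 tcp [ 0.3645 -0.0182  0.0811] jaw 87.04 down [ 0.002 -0.001 -1.   ] off [6.11 0.03 0.04] yaw -0.16 q6 -0.22 gap 0.0598 F [-0.3  1.2  0.1]
```

View pics/w2.png

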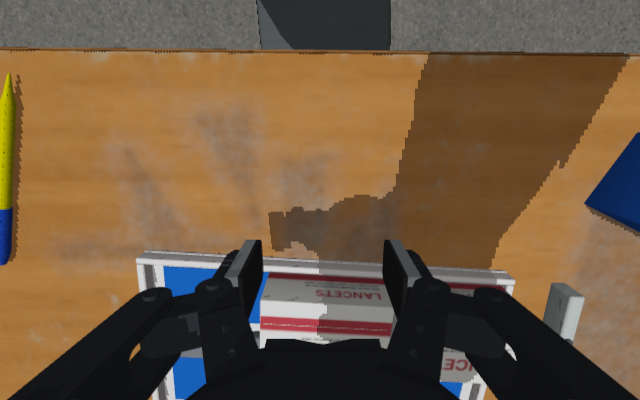

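```bash
python3 - <<'E'
from h import *
m=env.camera_model("wrist")
for u,v in ((137,251),(170,253),(514,273)):
    print(ray(m,u,v,.016).round(4))
print(proj(m,np.array([[.365,-.018,0.08]])))
a=[ray(m,u,v,.016) for u,v in ((137,251),(514,273))]; e=(a[1]-a[0])[:2]; print(np.degrees(np.arctan2(-e[0],e[1])),np.linalg.norm(e))
E
```

```text
[ 0.3863 -0.1544  0.016 ]
[ 0.3892 -0.1304  0.016 ]
[0.4186 0.126  0.016 ]
[[319.13366406 257.32231903]]
-6.564783588720584 0.2822196171162713
```

>>> servo_tool([
  {"offset": [2,0,0],"yaw": 0},
  {"offset": [4,0,0],"yaw": 0},
  {"offset": [5.5,0,0],"yaw": 0},
  {"offset": [6.2,0,0],"yaw": 0},
  {"offset": [6.6,0,0],"yaw": 0},
  {"offset": [6.9,0,0],"yaw": 0},
  {"offset": [7.1,0,0],"yaw": 0},
  {"offset": [7.2,0,0],"yaw": 0},
])

```text
clock: 2.95
tcp_pos: [0.3643, -0.0156, 0.0096]
orientation: [0.707, 0.016, 0.707, -0.017]
wrist_force: [0.5, 0.2, -0.0]
finger_gap: 0.0597
```

>>> servo_tool([
  {"offset": [0.1,0,0],"yaw": 0},
  {"offset": [0.2,0,0],"yaw": 0},
  {"offset": [0.3,0,0],"yaw": 0},
  {"offset": [0.4,0,0],"yaw": 0},
  {"offset": [0.4,0,0],"yaw": 0},
  {"offset": [0.4,0,0],"yaw": 0},
  {"offset": [0.4,0,0],"yaw": 0},
  {"offset": [0.4,0,0],"yaw": 0},
])

```text
clock: 3.75
tcp_pos: [0.3639, -0.0156, 0.0053]
orientation: [0.707, 0.017, 0.707, -0.017]
wrist_force: [-0.0, 0.2, -0.3]
finger_gap: 0.0601
```

>>> servo_tool([
  {"offset": [0.2,0,0.3],"yaw": 0},
  {"offset": [0.2,0,0.8],"yaw": 0},
  {"offset": [0.2,0,1.3],"yaw": 0},
  {"offset": [0.2,0,1.7],"yaw": 0},
  {"offset": [0.2,0,2.1],"yaw": 0},
  {"offset": [0.2,0,2.5],"yaw": 0},
  {"offset": [0.2,0,2.9],"yaw": 0},
  {"offset": [0.2,0,3.2],"yaw": 0},
])

```text
clock: 4.55
tcp_pos: [0.3963, -0.0171, 0.0033]
orientation: [0.707, 0.017, 0.707, -0.017]
wrist_force: [-0.0, -0.6, -0.8]
finger_gap: 0.0597
```

```bash
python3 - <<'E'
from h import *
plan(.365,-.018,.02,87.2)
m=env.camera_model("wrist");p,d=env.read_camera("wrist");cv2.imwrite("pics/w3.png",p[:,:,::-1])
E
```

```text
t4.55 tcp [ 0.3963 -0.0171  0.0033] jaw 87.32 down [ 0.  0. -1.] off [-1.67 -0.23 -3.12] yaw 0.12 q6 -0.20 gap 0.0597 F [-0.  -0.6 -0.8]
```

View pics/w3.png

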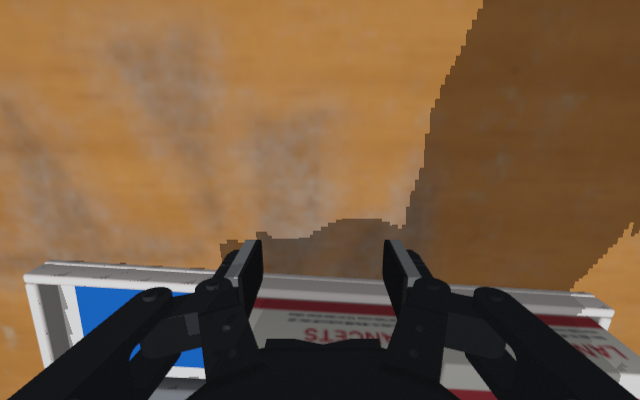

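```bash
python3 - <<'E'
from h import *
m=env.camera_model("wrist")
for uv in ((30,274),(280,275),(370,281),(612,309)): print(ray(m,*uv,.016).round(4))
print(proj(m,np.array([[.396,-.018,0.003],[.396,-.018,0.016]])))
E
```

```text
[ 0.3964 -0.1576  0.016 ]
[ 0.4024 -0.0375  0.016 ]
[0.4077 0.0057 0.016 ]
[0.429  0.1263 0.016 ]
[[320.12724753 249.07937696]
 [319.9340512  261.35101271]]
```

>>> servo_tool([
  {"offset": [0.0,0,0.4],"yaw": 0},
  {"offset": [0.0,0,0.8],"yaw": 0},
  {"offset": [0.0,0,1.2],"yaw": 0},
  {"offset": [0.0,0,1.6],"yaw": 0},
  {"offset": [0.0,0,2.0],"yaw": 0},
  {"offset": [0.0,0,2.3],"yaw": 0},
  {"offset": [0.0,0,2.5],"yaw": 0},
  {"offset": [0,0,2.6],"yaw": 0},
])

```text
clock: 5.4
tcp_pos: [0.4188, -0.0181, 0.0026]
orientation: [0.705, 0.017, 0.709, -0.017]
wrist_force: [-7.4, -0.9, 4.1]
finger_gap: 0.0597
```

```bash
python3 - <<'E'
from h import *
plan(.365,-.018,.02,87.2)
m=env.camera_model("wrist");p,d=env.read_camera("wrist");cv2.imwrite("pics/w4.png",p[:,:,::-1])
o,p,d,X=boxes("side"); cv2.imwrite("pics/s4.png",cv2.resize(p[90:350,230:440,::-1],None,fx=2.3,fy=2.3,interpolation=cv2.INTER_CUBIC))
E
```

```text
t5.40 tcp [ 0.4188 -0.0181  0.0026] jaw 87.28 down [-0.006  0.    -1.   ] off [-1.71 -0.25 -5.38] yaw 0.08 q6 -0.19 gap 0.0597 F [-7.4 -0.9  4.1]
side [211. 128.] z0.0488 [ 939.1 -437.4] [182.2  51.9] 64.8 149 [82. 63. 91.]
side [308. 118.] z0.0462 [ 571.4 -408.4] [ 62.5 102. ] 10.9 309 [197. 173. 169.]
side [343. 119.] z0.0460 [ 431.5 -380.3] [62.7 97.9] 15.6 326 [192. 169. 165.]
side [233. 120.] z0.0434 [ 866.6 -436.8] [147.1  25.6] 74.9 129 [39. 40. 53.]
side [227. 202.] z0.0425 [ 904.  -108.6] [167.7 504.3] 9.9 1562 [147. 123. 148.]
side [229. 149.] z0.0493 [ 888.9 -294.4] [43.9 13.2] 8.5 66 [45. 15. 17.]
side [300. 177.] z0.0507 [ 636.  -132.2] [98.1 59.9] 82.5 376 [202. 177. 173.]
side [351. 208.] z0.0508 [472.9  24.8] [188.7  61.3] 84.7 817 [136. 119. 116.]
side [326. 197.] z0.0508 [556.2 -29.5] [97.  59.9] 85.0 405 [202. 178. 175.]
side [302. 221.] z0.0503 [652.7  54.8] [94.9 60. ] 84.4 433 [204. 180. 177.]
side [392. 257.] z0.0470 [369.9 233.9] [96.5 59.5] 61.1 484 [ 29.  70. 170.]
side [248. 317.] z0.0335 [879.5 317.3] [124.8 286.5] 19.5 1563 [212. 211. 208.]
side [384. 297.] z0.0464 [428.7 367.5] [92.8 60.6] 77.7 557 [205. 181. 178.]
side [340. 310.] z0.0464 [574.4 387.3] [60.8 92.6] 8.9 569 [209. 184. 181.]
```

View pics/w4.png

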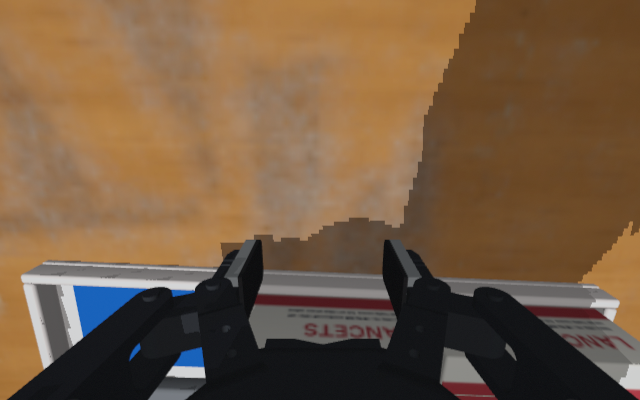

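View pics/s4.png

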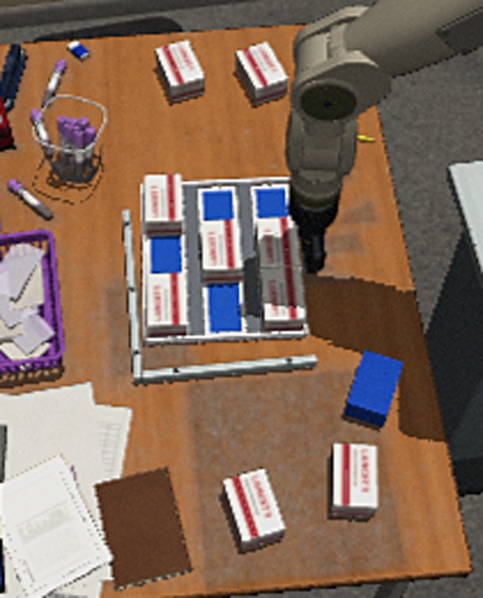

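>>> servo_tool([
  {"offset": [0.0,0,0.2],"yaw": 0},
  {"offset": [0.0,0,0.4],"yaw": 0},
  {"offset": [0.0,0,0.6],"yaw": 0},
  {"offset": [0.0,0,0.8],"yaw": 0},
  {"offset": [0.0,0,0.9],"yaw": 0},
  {"offset": [0.0,0,1.0],"yaw": 0},
  {"offset": [0.0,0,1.1],"yaw": 0},
  {"offset": [0,0,1.2],"yaw": 0},
])

```text
clock: 6.3
tcp_pos: [0.4273, -0.0185, 0.0021]
orientation: [0.703, 0.017, 0.711, -0.017]
wrist_force: [-14.9, -1.6, 11.6]
finger_gap: 0.0599
```

```bash
python3 - <<'E'
from h import *
plan(.365,-.018,.02,87.2)
o,p,d,X=boxes("side",prnt=False); cv2.imwrite("pics/s5.png",cv2.resize(p[150:260,270:410,::-1],None,fx=4,fy=4,interpolation=cv2.INTER_CUBIC))
for q in o:
    if q[2][0][1]<120 and q[2][0][1]>-150 and q[2][0][0]<700: print(q[1:3])
E
```

```text
t6.30 tcp [ 0.4273 -0.0185  0.0021] jaw 87.23 down [-0.012 -0.    -1.   ] off [-1.72 -0.25 -6.24] yaw 0.03 q6 -0.18 gap 0.0599 F [-14.9  -1.6  11.6]
(np.float64(0.050715830055324096), ((643.4982299804688, -129.6868896484375), (96.53260040283203, 59.358924865722656), 84.16786193847656))
(np.float64(0.05095666947899047), ((480.8609924316406, 24.79418182373047), (186.9224090576172, 60.31221008300781), 84.88216400146484))
(np.float64(0.05068136162824044), ((564.215087890625, -28.78424835205078), (97.45552825927734, 60.04282760620117), 84.58042907714844))
(np.float64(0.05054374097225467), ((660.572265625, 55.923152923583984), (95.14312744140625, 59.82466506958008), 83.47023010253906))
```

View pics/s5.png

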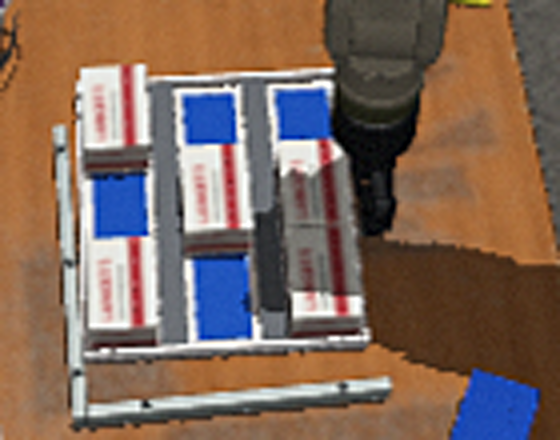

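>>> servo_tool([
  {"offset": [-0.2,0,0],"yaw": 0},
  {"offset": [-0.4,0,0.0],"yaw": 0},
  {"offset": [-0.4,0,0.0],"yaw": 0},
  {"offset": [-0.4,0,0.0],"yaw": 0},
  {"offset": [-0.4,0,0.1],"yaw": 0},
  {"offset": [-0.4,0,0.2],"yaw": 0},
  {"offset": [-0.4,0,0.3],"yaw": 0},
  {"offset": [-0.4,0,0.4],"yaw": 0},
])

```text
clock: 7.15
tcp_pos: [0.4323, -0.019, 0.0061]
orientation: [0.703, 0.017, 0.71, -0.017]
wrist_force: [-14.7, -1.8, 5.7]
finger_gap: 0.0598
```

```bash
python3 - <<'E'
from h import *
plan(.365,-.018,.02,87.2)
m=env.camera_model("wrist");p,d=env.read_camera("wrist");cv2.imwrite("pics/w5.png",p[:,:,::-1])
E
```

```text
t7.15 tcp [ 0.4323 -0.019   0.0061] jaw 87.24 down [-0.01  -0.001 -1.   ] off [-1.32 -0.23 -6.75] yaw 0.04 q6 -0.18 gap 0.0598 F [-14.7  -1.8   5.7]
```

View pics/w5.png

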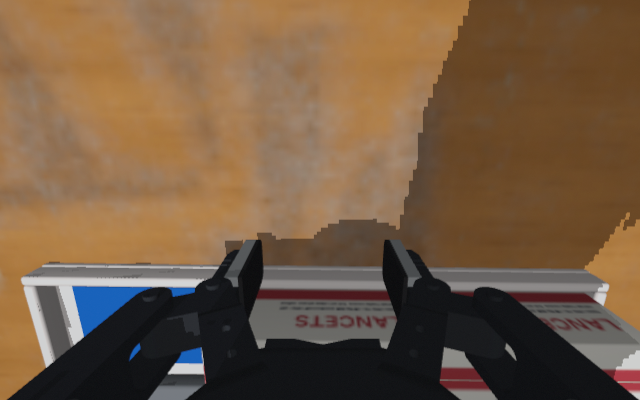

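```bash
python3 - <<'E'
from h import *
m=env.camera_model("wrist")
g=cv2.imread("pics/w5.png")
for uv in ((27,277),(290,266),(365,268),(604,286)): print(ray(m,*uv,.016).round(4))
a=ray(m,60,264,.016)[:2];b=ray(m,590,270,.016)[:2];print(a,b,np.degrees(np.arctan2(-(b-a)[0],(b-a)[1])))
cv2.imwrite("pics/c.png",cv2.resize(g[240:320],(640,160)))
cv2.imwrite("pics/c2.png",np.vstack([cv2.resize(g[245:305,0:240],None,fx=3,fy=3),cv2.resize(g[245:305,400:640],None,fx=3,fy=3)]))
E
```

```text
[ 0.4348 -0.1644  0.016 ]
[ 0.4348 -0.0345  0.016 ]
[0.4376 0.0019 0.016 ]
[0.453  0.1201 0.016 ]
[ 0.42857224 -0.14611903] [0.44372156 0.11150867] -3.3652976251038567
```

View pics/c2.png

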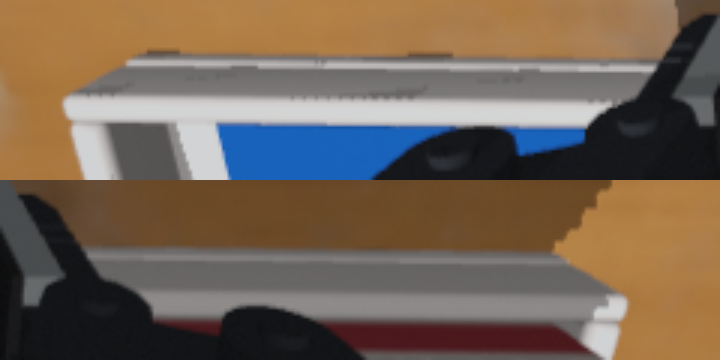

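>>> servo_tool([
  {"offset": [0,0,0.1],"yaw": 0},
  {"offset": [0,0,0.2],"yaw": 0},
  {"offset": [0,0,0.3],"yaw": 0},
  {"offset": [0,0,0.4],"yaw": 0},
  {"offset": [0,0,0.5],"yaw": 0},
  {"offset": [0,0,0.5],"yaw": 0},
  {"offset": [0,0,0.5],"yaw": 0},
  {"offset": [0,0,0.5],"yaw": 0},
])

```text
clock: 8.0
tcp_pos: [0.4326, -0.0191, 0.0057]
orientation: [0.7, 0.017, 0.713, -0.018]
wrist_force: [-24.0, -2.8, 16.9]
finger_gap: 0.0599
```

```bash
python3 - <<'E'
from h import *
plan(.365,-.018,.02,87.2)
o,p,d,X=boxes("side",prnt=False); cv2.imwrite("pics/s6.png",cv2.resize(p[150:260,270:410,::-1],None,fx=4,fy=4,interpolation=cv2.INTER_CUBIC))
for q in o:
    if q[2][0][1]<120 and q[2][0][1]>-150 and q[2][0][0]<700: print(q[1:3])
E
```

```text
t8.00 tcp [ 0.4326 -0.0191  0.0057] jaw 87.20 down [-0.018 -0.001 -1.   ] off [-1.31 -0.23 -6.78] yaw 0.00 q6 -0.18 gap 0.0599 F [-24.   -2.8  16.9]
(np.float64(0.05037790282227228), ((650.4557495117188, -128.04302978515625), (99.27227783203125, 59.866851806640625), 86.61186981201172))
(np.float64(0.05082397009668749), ((483.1325378417969, 21.417808532714844), (188.61544799804688, 60.8432502746582), 86.59395599365234))
(np.float64(0.05043683841754343), ((568.1326904296875, -30.500244140625), (99.18053436279297, 60.256526947021484), 86.50887298583984))
(np.float64(0.050811259445397994), ((661.3560180664062, 56.51508331298828), (96.18798065185547, 59.478179931640625), 86.36204528808594))
```

View pics/s6.png

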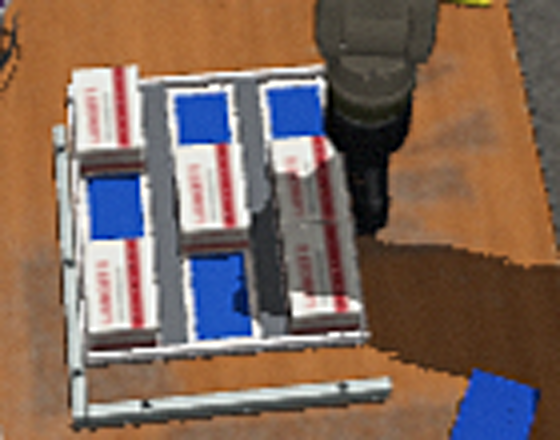

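>>> servo_tool([
  {"offset": [0,0,-0.5],"yaw": 0},
  {"offset": [0,0,-1.5],"yaw": 0},
  {"offset": [-2,0,-3],"yaw": 0},
  {"offset": [-6,-2,-3],"yaw": 8},
  {"offset": [-10,-5,-3],"yaw": 16},
  {"offset": [-11,-9,-2],"yaw": 24},
  {"offset": [-11,-13,0],"yaw": 32},
  {"offset": [-11,-17,2],"yaw": 40},
])

```text
clock: 8.85
tcp_pos: [0.4573, -0.1926, 0.1193]
orientation: [0.66, 0.259, 0.656, -0.259]
wrist_force: [0.7, 0.6, 0.5]
finger_gap: 0.0598
```

```bash
python3 - <<'E'
from h import *
plan(.558,-.215,.10,-2.8)
E
```

```text
t8.85 tcp [ 0.4573 -0.1926  0.1193] jaw 47.01 down [ 0.006 -0.003 -1.   ] off [1.99 5.23 8.88] yaw 49.81 q6 0.19 gap 0.0598 F [0.7 0.6 0.5]
```

>>> servo_tool([
  {"offset": [0,1.0,1.5],"yaw": 8},
  {"offset": [0,2,3],"yaw": 16},
  {"offset": [0,3,5],"yaw": 24},
  {"offset": [0.5,4,7],"yaw": 32},
  {"offset": [1,5.2,8.9],"yaw": 40},
  {"offset": [1.5,5.2,8.9],"yaw": 47},
  {"offset": [2,5.2,8.9],"yaw": 49.8},
  {"offset": [2,5.2,8.9],"yaw": 49.8},
])

```text
clock: 9.65
tcp_pos: [0.5565, -0.2123, 0.097]
orientation: [0.49, 0.511, 0.489, -0.51]
wrist_force: [-0.3, 0.6, 0.4]
finger_gap: 0.0598
```

```bash
python3 - <<'E'
from h import *
plan(.558,-.215,.01,-2.8)
m=env.camera_model("wrist");p,d=env.read_camera("wrist");cv2.imwrite("pics/w6.png",p[:,:,::-1])
E
```

```text
t9.65 tcp [ 0.5565 -0.2123  0.097 ] jaw -2.45 down [ 0.001 -0.    -1.   ] off [8.7  0.15 0.26] yaw 0.35 q6 1.11 gap 0.0598 F [-0.3  0.6  0.4]
```

View pics/w6.png

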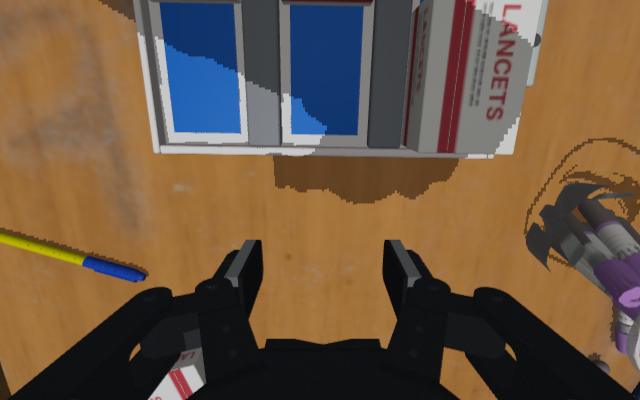

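```bash
python3 - <<'E'
from h import *
m=env.camera_model("wrist")
for uv in ((155,151),(335,154),(515,153)): print(ray(m,*uv,.016).round(4))
E
```

```text
[ 0.4357 -0.1671  0.016 ]
[ 0.5674 -0.1747  0.016 ]
[ 0.6997 -0.1793  0.016 ]
```

>>> servo_tool([
  {"offset": [1.5,0.2,0],"yaw": 0.3},
  {"offset": [4,0.2,0],"yaw": 0.3},
  {"offset": [6,0.2,0],"yaw": 0.3},
  {"offset": [7.5,0.2,0],"yaw": 0.3},
  {"offset": [8.5,0.2,0],"yaw": 0.3},
  {"offset": [9,0.2,0],"yaw": 0.3},
  {"offset": [9.1,0.2,0],"yaw": 0.3},
  {"offset": [9.1,0.2,0],"yaw": 0.3},
])

```text
clock: 10.5
tcp_pos: [0.558, -0.2125, 0.0069]
orientation: [0.488, 0.512, 0.487, -0.512]
wrist_force: [0.7, 0.7, -0.7]
finger_gap: 0.0596
```

```bash
python3 - <<'E'
from h import *
plan(.558,-.215,.01,-2.8)
E
```

```text
t10.50 tcp [ 0.558  -0.2125  0.0069] jaw -2.77 down [ 0.001 -0.    -1.   ] off [-0.31  0.01  0.25] yaw 0.03 q6 1.12 gap 0.0596 F [ 0.7  0.7 -0.7]
```

>>> servo_tool([
  {"offset": [0,0,-0.8],"yaw": 0},
  {"offset": [0,0,-1.6],"yaw": 0},
  {"offset": [0,0,-2.3],"yaw": 0},
  {"offset": [0,0,-2.7],"yaw": 0},
  {"offset": [0,0,-3.1],"yaw": 0},
  {"offset": [0,0,-3.5],"yaw": 0},
  {"offset": [0,0,-3.9],"yaw": 0},
  {"offset": [0,0,-4.2],"yaw": 0},
])

```text
clock: 11.3
tcp_pos: [0.5599, -0.1708, 0.0067]
orientation: [-0.488, -0.512, -0.487, 0.512]
wrist_force: [-0.2, -5.1, 0.8]
finger_gap: 0.0597
```

>>> servo_tool([
  {"offset": [0,0,-0.3],"yaw": 0},
  {"offset": [0,0,-0.6],"yaw": 0},
  {"offset": [0,0,-0.9],"yaw": 0},
  {"offset": [0,0,-1.2],"yaw": 0},
  {"offset": [0,0,-1.5],"yaw": 0},
  {"offset": [0,0,-1.7],"yaw": 0},
  {"offset": [0,0,-1.8],"yaw": 0},
  {"offset": [0,0,-1.8],"yaw": 0},
])

```text
clock: 12.1
tcp_pos: [0.5607, -0.1527, 0.0066]
orientation: [-0.488, -0.512, -0.487, 0.512]
wrist_force: [0.2, -5.7, 2.0]
finger_gap: 0.0598
```

```bash
python3 - <<'E'
from h import *
plan(.558,-.215,.01,-2.8)
o,p,d,X=boxes("side",prnt=False); cv2.imwrite("pics/s7.png",cv2.resize(p[150:260,270:410,::-1],None,fx=4,fy=4,interpolation=cv2.INTER_CUBIC))
for q in o:
    if q[2][0][1]<120 and q[2][0][1]>-150 and q[2][0][0]<700: print(q[1:3])
m=env.camera_model("wrist");p,d=env.read_camera("wrist");cv2.imwrite("pics/w7.png",p[:,:,::-1])
E
```

```text
t12.10 tcp [ 0.5607 -0.1527  0.0066] jaw -2.79 down [ 0.001 -0.001 -1.   ] off [-0.33  0.03  6.23] yaw 0.01 q6 1.22 gap 0.0598 F [ 0.2 -5.7  2. ]
(np.float64(0.05060861005357997), ((651.7476806640625, -93.02264404296875), (97.39209747314453, 59.749183654785156), 87.50953674316406))
(np.float64(0.050771380719750514), ((482.97235107421875, 54.91970443725586), (188.09783935546875, 60.7878532409668), 87.27568817138672))
(np.float64(0.050796182750749264), ((568.3538208007812, 2.9317054748535156), (95.8980941772461, 59.94163513183594), 87.21322631835938))
(np.float64(0.05070147530353464), ((660.8761596679688, 90.68562316894531), (96.43795013427734, 59.66523361206055), 87.03922271728516))
```

View pics/s7.png

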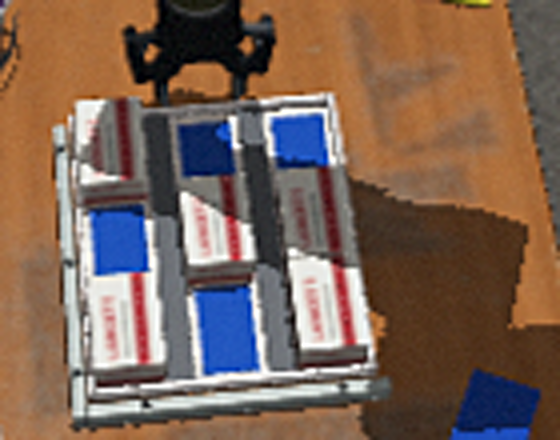

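View pics/w7.png

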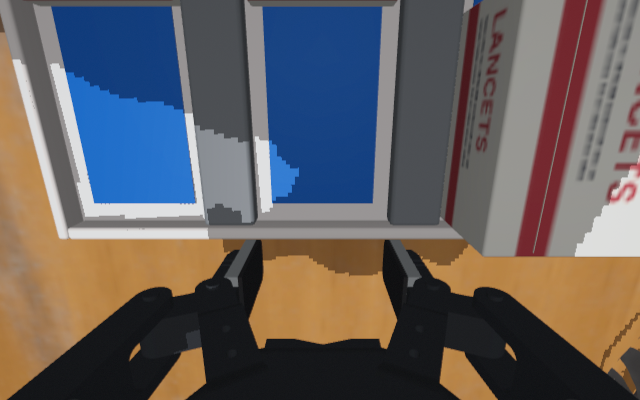

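>>> servo_tool([
  {"offset": [0,0,-0.3],"yaw": 0},
  {"offset": [0,0,-0.6],"yaw": 0},
  {"offset": [0,0,-0.8],"yaw": 0},
  {"offset": [0,0,-0.9],"yaw": 0},
  {"offset": [0,0,-1.0],"yaw": 0},
  {"offset": [0,0,-1.1],"yaw": 0},
  {"offset": [0,0,-1.2],"yaw": 0},
  {"offset": [0,0,-1.2],"yaw": 0},
])

```text
clock: 13.0
tcp_pos: [0.5613, -0.1416, 0.0066]
orientation: [-0.488, -0.512, -0.487, 0.513]
wrist_force: [-0.7, -7.8, 1.9]
finger_gap: 0.0601
```

```bash
python3 - <<'E'
from h import *
plan(.558,-.215,.01,-2.8)
o,p,d,X=boxes("side",prnt=False); cv2.imwrite("pics/s8.png",cv2.resize(p[150:260,270:410,::-1],None,fx=4,fy=4,interpolation=cv2.INTER_CUBIC))
for q in o:
    if q[2][0][1]<120 and q[2][0][1]>-150 and q[2][0][0]<700: print(q[1:3])
E
```

```text
t13.00 tcp [ 0.5613 -0.1416  0.0066] jaw -2.82 down [ 0.    -0.002 -1.   ] off [-0.32  0.03  7.35] yaw -0.02 q6 1.24 gap 0.0601 F [-0.7 -7.8  1.9]
(np.float64(0.05073952973134621), ((652.301513671875, -81.77371215820312), (95.32504272460938, 59.764530181884766), 87.44725036621094))
(np.float64(0.05078863107872911), ((483.5873107910156, 65.76659393310547), (187.1749267578125, 60.80455017089844), 87.09326934814453))
(np.float64(0.05066176162602176), ((569.201416015625, 15.368782043457031), (94.79956817626953, 59.73512268066406), 87.35952758789062))
(np.float64(0.05077299355682796), ((661.3522338867188, 102.21623229980469), (95.80084991455078, 59.933170318603516), 87.4170150756836))
```

View pics/s8.png

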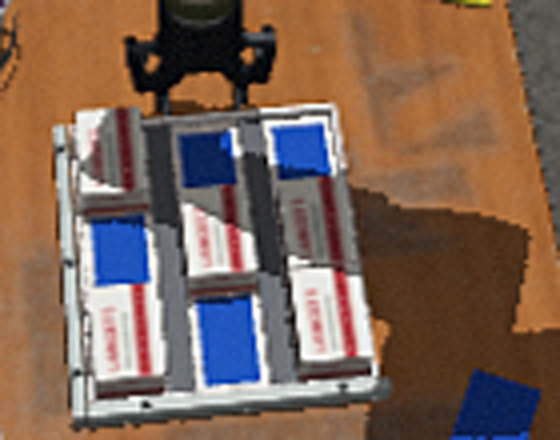

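Near flush; keep pushing until the force rises.

>>> servo_tool([
  {"offset": [0,0,-0.1],"yaw": 0},
  {"offset": [0,0,-0.2],"yaw": 0},
  {"offset": [0,0,-0.3],"yaw": 0},
  {"offset": [0,0,-0.4],"yaw": 0},
  {"offset": [0,0,-0.5],"yaw": 0},
  {"offset": [0,0,-0.5],"yaw": 0},
  {"offset": [0,0,-0.5],"yaw": 0},
  {"offset": [0,0,-0.5],"yaw": 0},
])

```text
clock: 13.85
tcp_pos: [0.562, -0.1411, 0.0068]
orientation: [-0.49, -0.51, -0.484, 0.515]
wrist_force: [-1.1, -20.5, -1.4]
finger_gap: 0.0598
```

>>> servo_tool([
  {"offset": [0,0,0.5],"yaw": 0},
  {"offset": [0,0,2],"yaw": 0},
  {"offset": [-3,0,3],"yaw": 0},
  {"offset": [-7,-1,2],"yaw": -6},
  {"offset": [-10,-4,0],"yaw": -14},
  {"offset": [-10,-8,-4],"yaw": -22},
  {"offset": [-10,-12,-8],"yaw": -30},
  {"offset": [-10,-15,-12],"yaw": -38},
])

```text
clock: 14.65
tcp_pos: [0.4225, -0.0173, 0.106]
orientation: [0.628, 0.324, 0.629, -0.323]
wrist_force: [0.4, 1.1, 0.7]
finger_gap: 0.06
```

```bash
python3 - <<'E'
from h import *
plan(.405,.022,.10,87.2)
E
```

```text
t14.65 tcp [ 0.4225 -0.0173  0.106 ] jaw 35.50 down [-0.001  0.002 -1.   ] off [ 0.61  0.85 -4.22] yaw -51.70 q6 0.72 gap 0.0600 F [0.4 1.1 0.7]
```

>>> servo_tool([
  {"offset": [0,0.5,-2],"yaw": -8},
  {"offset": [0,0.9,-4.2],"yaw": -16},
  {"offset": [0,0.9,-4.2],"yaw": -24},
  {"offset": [0,0.9,-4.2],"yaw": -32},
  {"offset": [0,0.9,-4.2],"yaw": -40},
  {"offset": [0,0.9,-4.2],"yaw": -48},
  {"offset": [0,0.9,-4.2],"yaw": -51.7},
  {"offset": [0.5,0.9,-4.2],"yaw": -51.7},
])

```text
clock: 15.45
tcp_pos: [0.4078, 0.0212, 0.1013]
orientation: [0.707, 0.019, 0.707, -0.018]
wrist_force: [-0.8, 0.3, -1.0]
finger_gap: 0.0594
```

```bash
python3 - <<'E'
from h import *
plan(.405,.022,.008,87.2)
m=env.camera_model("wrist");p,d=env.read_camera("wrist");cv2.imwrite("pics/w8.png",p[:,:,::-1])
E
```

```text
t15.45 tcp [0.4078 0.0212 0.1013] jaw 86.96 down [-0.     0.002 -1.   ] off [ 9.33  0.05 -0.28] yaw -0.24 q6 -0.09 gap 0.0594 F [-0.8  0.3 -1. ]
```

View pics/w8.png

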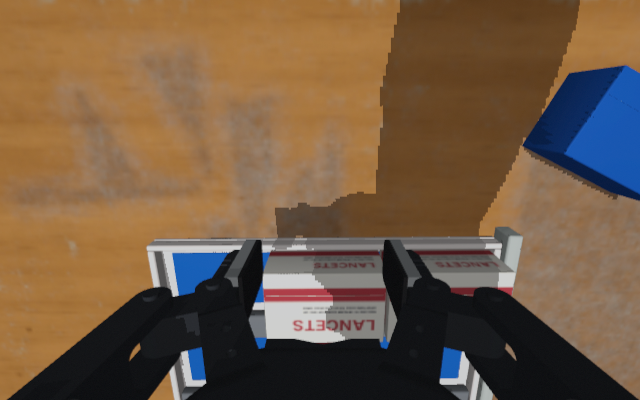

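>>> servo_tool([
  {"offset": [2,0,-0.3],"yaw": -0.2},
  {"offset": [5,0,-0.3],"yaw": -0.2},
  {"offset": [7.5,0,-0.3],"yaw": -0.2},
  {"offset": [9,0,-0.3],"yaw": -0.2},
  {"offset": [9.4,0,0.2],"yaw": -0.2},
  {"offset": [9.4,0,1],"yaw": -0.2},
  {"offset": [9.4,0,1.5],"yaw": -0.2},
  {"offset": [9.4,0,1.8],"yaw": -0.2},
])

```text
clock: 16.3
tcp_pos: [0.428, 0.0195, 0.0083]
orientation: [0.708, 0.018, 0.706, -0.018]
wrist_force: [0.2, -0.0, 0.3]
finger_gap: 0.0602
```

>>> servo_tool([
  {"offset": [0,0,0.3],"yaw": 0},
  {"offset": [0,0,0.5],"yaw": 0},
  {"offset": [0,0,0.7],"yaw": 0},
  {"offset": [0,0,0.8],"yaw": 0},
  {"offset": [0,0,0.9],"yaw": 0},
  {"offset": [0,0,1],"yaw": 0},
  {"offset": [0,0,1.1],"yaw": 0},
  {"offset": [0,0,1.2],"yaw": 0},
])

```text
clock: 17.1
tcp_pos: [0.4341, 0.0196, 0.0065]
orientation: [0.704, 0.018, 0.709, -0.018]
wrist_force: [-8.3, -0.0, 7.3]
finger_gap: 0.06
```

>>> servo_tool([
  {"offset": [0,0,0.1],"yaw": 0},
  {"offset": [0,0,0.2],"yaw": 0},
  {"offset": [0,0,0.3],"yaw": 0},
  {"offset": [0,0,0.4],"yaw": 0},
  {"offset": [0,0,0.5],"yaw": 0},
  {"offset": [0,0,0.5],"yaw": 0},
  {"offset": [0,0,0.5],"yaw": 0},
  {"offset": [0,0,0.5],"yaw": 0},
])

```text
clock: 17.9
tcp_pos: [0.436, 0.0197, 0.006]
orientation: [0.703, 0.018, 0.711, -0.017]
wrist_force: [-14.0, 0.1, 10.0]
finger_gap: 0.06
```

```bash
python3 - <<'E'
from h import *
plan(.405,.022,.008,87.2)
o,p,d,X=boxes("side",prnt=False); cv2.imwrite("pics/s9.png",cv2.resize(p[150:260,270:410,::-1],None,fx=4,fy=4,interpolation=cv2.INTER_CUBIC))
for q in o:
    if q[2][0][1]<120 and q[2][0][1]>-150 and q[2][0][0]<700: print(q[1:3])
E
```

```text
t17.90 tcp [0.436  0.0197 0.006 ] jaw 87.14 down [-0.012  0.001 -1.   ] off [-0.17  0.07 -3.11] yaw -0.06 q6 -0.09 gap 0.0600 F [-14.    0.1  10. ]
(np.float64(0.049937161804831876), ((655.4537963867188, -82.7252197265625), (97.7585678100586, 59.544471740722656), 87.43961334228516))
(np.float64(0.05081495555227655), ((486.24578857421875, 63.8670768737793), (189.05316162109375, 60.97675704956055), 87.19892883300781))
(np.float64(0.05086954388011078), ((571.9424438476562, 14.728626251220703), (95.07139587402344, 60.02291488647461), 87.2347183227539))
(np.float64(0.05061729184270647), ((664.0579223632812, 103.09261322021484), (94.00996398925781, 59.798553466796875), 87.44960021972656))
```

View pics/s9.png

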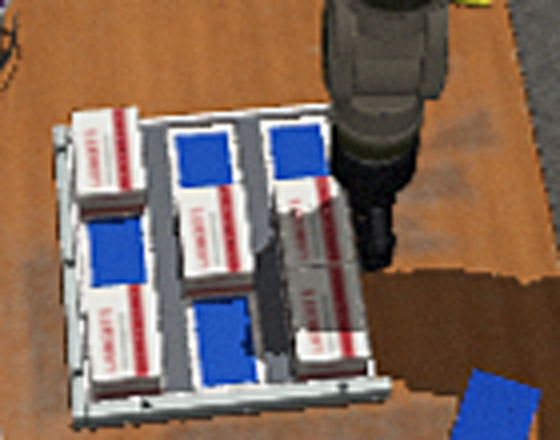

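>>> servo_tool([
  {"offset": [0,0,0.1],"yaw": 0},
  {"offset": [0,0,0.2],"yaw": 0},
  {"offset": [0,0,0.3],"yaw": 0},
  {"offset": [0,0,0.4],"yaw": 0},
  {"offset": [0,0,0.5],"yaw": 0},
  {"offset": [0,0,0.5],"yaw": 0},
  {"offset": [0,0,0.5],"yaw": 0},
  {"offset": [0,0,0.5],"yaw": 0},
])

```text
clock: 18.75
tcp_pos: [0.4361, 0.02, 0.0051]
orientation: [0.7, 0.018, 0.714, -0.017]
wrist_force: [-24.2, -0.3, 17.8]
finger_gap: 0.0598
```

>>> servo_tool([
  {"offset": [0,0,-0.5],"yaw": 0},
  {"offset": [0,0,-1.5],"yaw": 0},
  {"offset": [-3,0,-2.5],"yaw": 0},
  {"offset": [-7.5,-2,-2.5],"yaw": 7},
  {"offset": [-11,-6,-2],"yaw": 15},
  {"offset": [-13,-10,0],"yaw": 23},
  {"offset": [-13,-14,2],"yaw": 31},
  {"offset": [-13,-18,4],"yaw": 39},
], claw=1.0)

```text
clock: 19.55
tcp_pos: [0.481, -0.1658, 0.1394]
orientation: [0.662, 0.255, 0.658, -0.255]
wrist_force: [1.0, 0.4, 0.2]
finger_gap: 0.0853
```

```bash
python3 - <<'E'
from h import *
plan(.571,-.409,.14,11)
E
```

```text
t19.55 tcp [ 0.481  -0.1658  0.1394] jaw 47.78 down [ 0.006 -0.003 -1.   ] off [  0.05 -11.96  23.01] yaw 36.78 q6 0.25 gap 0.0853 F [1.  0.4 0.2]
```

>>> servo_tool([
  {"offset": [0,-2,3.8],"yaw": 5},
  {"offset": [0,-4,7.7],"yaw": 11},
  {"offset": [0,-6,11.5],"yaw": 18},
  {"offset": [0,-8,15.4],"yaw": 25},
  {"offset": [0,-10,19.2],"yaw": 31},
  {"offset": [0,-12,23],"yaw": 36.8},
  {"offset": [0,-12,23],"yaw": 36.8},
  {"offset": [0,-12,23],"yaw": 36.8},
])

```text
clock: 20.35
tcp_pos: [0.57, -0.4072, 0.1363]
orientation: [0.547, 0.449, 0.547, -0.448]
wrist_force: [0.4, 0.3, 0.4]
finger_gap: 0.0856
```

```bash
cat >> h.py <<'E'
def wristbox(fn,ztop=.045,zlo=None,zhi=None):
    """find white/red box top below gripper in wrist depth"""
    m=env.camera_model("wrist");p,d=env.read_camera("wrist");cv2.imwrite(fn,p[:,:,::-1])
    X=unproj(d,m); T,a,s=pose()
    ok=(X[...,2]>ztop-.007)&(X[...,2]<ztop+.007)&(np.hypot(X[...,0]-T[0],X[...,1]-T[1])<.13)&(d>0)&(p.min(2)>30)
    ok=cv2.morphologyEx(ok.astype(np.uint8),cv2.MORPH_OPEN,np.ones((3,3)))
    n,l,st,c=cv2.connectedComponentsWithStats(ok,connectivity=4)
    for i in range(1,n):
        if st[i,4]<400: continue
        q=X[l==i]; r=cv2.minAreaRect(q[:,:2].astype(np.float32)*1000)
        print('W',c[i].round(0),'z%.4f'%np.median(q[:,2]),np.round(r[0],1),np.round(r[1],1),round(r[2],1),st[i].tolist(),p[l==i].mean(0).round(0))
E
python3 - <<'E'
from h import *
plan(.571,-.409,.14,11)
wristbox("pics/w10.png")
E
```

```text
t20.35 tcp [ 0.57   -0.4072  0.1363] jaw 11.26 down [ 0.  0. -1.] off [-0.37  0.06  0.2 ] yaw 0.26 q6 0.64 gap 0.0856 F [0.4 0.3 0.4]
W [178. 153.] z0.0456 [ 448.5 -387.4] [31.3 73.6] 13.4 [158, 94, 43, 99, 2882] [168. 139. 140.]
W [323. 200.] z0.0458 [ 571.8 -409. ] [60.  90.2] 11.6 [285, 145, 78, 109, 7591] [157. 142. 141.]
```

View pics/w10.png

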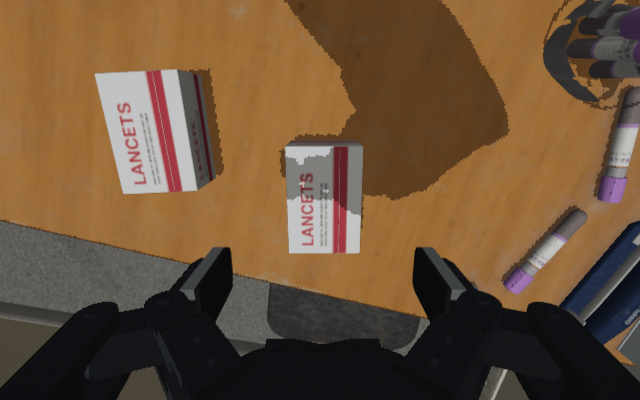

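>>> servo_tool([
  {"offset": [2,0.1,0.2],"yaw": -0.3},
  {"offset": [5,0.1,0.2],"yaw": -0.3},
  {"offset": [8,0.1,0.2],"yaw": -0.3},
  {"offset": [10,0.1,0.2],"yaw": -0.3},
  {"offset": [11,0.1,0.2],"yaw": -0.3},
  {"offset": [11.5,0.1,0.2],"yaw": -0.3},
  {"offset": [11.6,0.1,0.2],"yaw": -0.3},
  {"offset": [11.6,0.1,0.2],"yaw": -0.3},
], claw=1.0)

```text
clock: 21.2
tcp_pos: [0.5721, -0.4081, 0.0227]
orientation: [0.549, 0.447, 0.547, -0.447]
wrist_force: [-0.6, 0.4, -0.2]
finger_gap: 0.0852
```

>>> servo_tool([
  {"offset": [0,0,0],"yaw": 0},
  {"offset": [0,0,0],"yaw": 0},
  {"offset": [0,0,0],"yaw": 0},
  {"offset": [0,0,0],"yaw": 0},
  {"offset": [0,0,0],"yaw": 0},
  {"offset": [-0.5,0,0],"yaw": 0},
  {"offset": [-1.5,0,0],"yaw": 0},
  {"offset": [-3,0,0],"yaw": 0},
], claw=0.3, force=50)

```text
clock: 22.0
tcp_pos: [0.5706, -0.4071, 0.0509]
orientation: [0.547, 0.447, 0.549, -0.447]
wrist_force: [-0.2, -0.1, 0.0]
finger_gap: 0.0588
```

```bash
python3 - <<'E'
from h import *
plan(.5674,-.077,.14,-2.8)
m=env.camera_model("wrist");p,d=env.read_camera("wrist");cv2.imwrite("pics/w11.png",p[:,:,::-1])
E
```

```text
t22.00 tcp [ 0.5706 -0.4071  0.0509] jaw 11.61 down [-0.002  0.002 -1.   ] off [ -8.85   6.32 -32.42] yaw 14.41 q6 0.63 gap 0.0588 F [-0.2 -0.1  0. ]
```

View pics/w11.png

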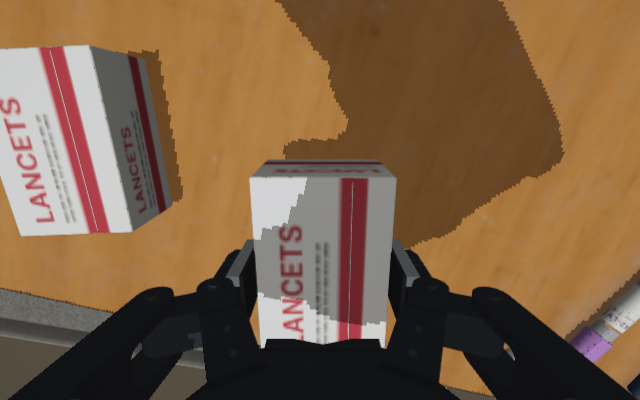

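```bash
python3 - <<'E'
from h import *
wristbox("pics/w12.png",ztop=.0756)
T,a,s=pose(); print(T,a)
E
```

```text
W [322. 254.] z0.0780 [ 571.5 -405.3] [77.7 83.5] 10.6 [238, 173, 170, 175, 23171] [145. 129. 128.]
[ 0.5727595  -0.4090695   0.05449909] 11.617670715877017
```

>>> servo_tool([
  {"offset": [-5,0.5,-2],"yaw": 0},
  {"offset": [-8.9,1.2,-6],"yaw": 2},
  {"offset": [-8.9,2,-10.5],"yaw": 5},
  {"offset": [-8.9,3,-15],"yaw": 8},
  {"offset": [-8.9,4,-19.5],"yaw": 11},
  {"offset": [-8.9,5,-24],"yaw": 14.4},
  {"offset": [-8.9,5.7,-28.5],"yaw": 14.4},
  {"offset": [-8.9,6.3,-32.4],"yaw": 14.4},
])

```text
clock: 22.9
tcp_pos: [0.5675, -0.0755, 0.1408]
orientation: [0.488, 0.512, 0.488, -0.512]
wrist_force: [1.0, -0.3, -2.4]
finger_gap: 0.0588
```

```bash
python3 - <<'E'
from h import *
plan(.5674,-.077,.05,-2.8)
wristbox("pics/w13.png",ztop=.165)
boxes("side")
E
```

```text
t22.90 tcp [ 0.5675 -0.0755  0.1408] jaw -2.74 down [ 0.001  0.    -1.   ] off [ 9.08 -0.01  0.15] yaw 0.06 q6 1.35 gap 0.0588 F [ 1.  -0.3 -2.4]
W [321. 255.] z0.1639 [563.6 -72.7] [84.3 68.9] 87.4 [236, 174, 161, 174, 22185] [133. 118. 117.]
side [212. 128.] z0.0484 [ 939.7 -434.2] [181.3  52.7] 64.4 146 [83. 64. 92.]
side [344. 120.] z0.0468 [ 432.4 -383.3] [63. 99.] 14.6 286 [198. 174. 170.]
side [233. 120.] z0.0451 [ 869.2 -436.5] [144.   24.9] 74.0 132 [41. 40. 54.]
side [206. 171.] z0.0385 [ 980.2 -215.5] [ 35.7 262.6] 4.9 440 [171. 164. 154.]
side [229. 148.] z0.0510 [ 889.2 -297.4] [42.8 12.8] 3.0 72 [48. 14. 17.]
side [296. 189.] z0.0507 [655.6 -83. ] [99.1 59.9] 87.3 390 [179. 157. 154.]
side [235. 214.] z0.0459 [881.9  21.3] [139.8 233.2] 0.5 1082 [139. 108. 147.]
side [349. 218.] z0.0507 [486.4  65.1] [189.8  60.9] 87.1 849 [141. 123. 120.]
side [323. 208.] z0.0506 [572.1  13.1] [98.5 59.8] 87.6 424 [112.  98.  94.]
side [300. 234.] z0.0503 [664.1 103.3] [95.9 59.8] 87.6 457 [207. 182. 179.]
side [392. 257.] z0.0469 [370.6 234.9] [94.7 59.8] 61.6 477 [ 19.  45. 112.]
side [248. 317.] z0.0336 [878.6 316.4] [121.7 287.1] 19.7 1540 [214. 214. 210.]
side [384. 297.] z0.0466 [428.8 366.7] [92.9 61.1] 77.3 560 [207. 182. 179.]
side [340. 310.] z0.0470 [574.2 386.8] [61.  92.8] 8.8 570 [211. 186. 183.]
```

View pics/w13.png

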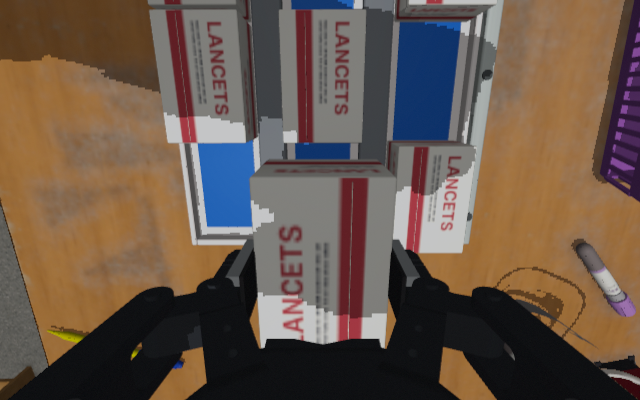

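```bash
cat >> h.py <<'E'
def inhand(fn,dz=.0203,rows=None):
    """far... end of held box (toward camera) relative to TCP along -tool z; top plane at tcp-dz+.045"""
    m=env.camera_model("wrist");p,d=env.read_camera("wrist");cv2.imwrite(fn,p[:,:,::-1]); T,a,s=pose(); R=Rt(s)
    zt=T[2]-dz+.045; X=unproj(d,m)
    L=(X-T)@R   # tool coords
    ok=(abs(X[...,2]-zt)<.008)&(abs(L[...,1])<.025)&(L[...,2]>-.07)&(L[...,2]<0.02)
    e=[];f=[]
    for u in range(280,366,4):
        col=np.where(ok[:,u])[0]
        if len(col)>5: e.append(L[col[:3],u,2].min()); f.append((R.T@(ray(m,u,col[0]-.5,zt)-T))[2])
    print('end tool z: depth %.4f ray %.4f'%(np.median(e),np.median(f)),' spread %.4f'%np.std(f),'slope',np.polyfit(np.arange(len(f)),f,1)[0]*1e3,'=> box centre off(tool z mm) %.1f'%((np.median(f)+.045)*1000), 'ztop med %.4f'%np.median(X[ok][:,2]),zt)
E
python3 - <<'E'
from h import *
inhand("pics/w14.png")
m=env.camera_model("wrist")
T,a,s=pose();print(T)
for z in (.049,): print(ray(m,320,142.5,z), ray(m,200,142.5,z),ray(m,430,143,z))
print(ray(m,225,240,.016),ray(m,225,237,.016))
E
```

```text
end tool z: depth -0.0467 ray -0.0484  spread 0.0002 slope 0.0006114821373119599 => box centre off(tool z mm) -3.4 ztop med 0.1639 0.1654726841707296
[ 0.56761686 -0.07528044  0.14077268]
[ 0.56787207 -0.02991475  0.049     ] [ 0.47665703 -0.02598649  0.049     ] [ 0.65157122 -0.03389719  0.049     ]
[ 0.47300456 -0.12157007  0.016     ] [ 0.47341295 -0.11848935  0.016     ]
```

>>> servo_tool([
  {"offset": [1.5,0,0.25],"yaw": 0},
  {"offset": [4,0,0.25],"yaw": 0},
  {"offset": [6.5,0,0.25],"yaw": 0},
  {"offset": [8,0,0.25],"yaw": 0},
  {"offset": [8.8,0,0.25],"yaw": 0},
  {"offset": [9.3,0,0.25],"yaw": 0},
  {"offset": [9.5,0,0.25],"yaw": 0},
  {"offset": [9.5,0,0.25],"yaw": 0},
])

```text
clock: 23.85
tcp_pos: [0.5682, -0.0807, 0.0458]
orientation: [0.488, 0.512, 0.487, -0.512]
wrist_force: [-0.6, 0.4, -0.8]
finger_gap: 0.0594
```

```bash
python3 - <<'E'
from h import *
plan(.5674,-.0775,.0245,-2.8)
inhand("pics/w15.png")
E
```

```text
t23.85 tcp [ 0.5682 -0.0807  0.0458] jaw -2.81 down [ 0.001 -0.    -1.   ] off [ 2.13 -0.09 -0.31] yaw -0.01 q6 1.34 gap 0.0594 F [-0.6  0.4 -0.8]
end tool z: depth -0.0443 ray -0.0461  spread 0.0002 slope 0.004860667716079201 => box centre off(tool z mm) -1.1 ztop med 0.0689 0.07072400678736307
```

View pics/w15.png

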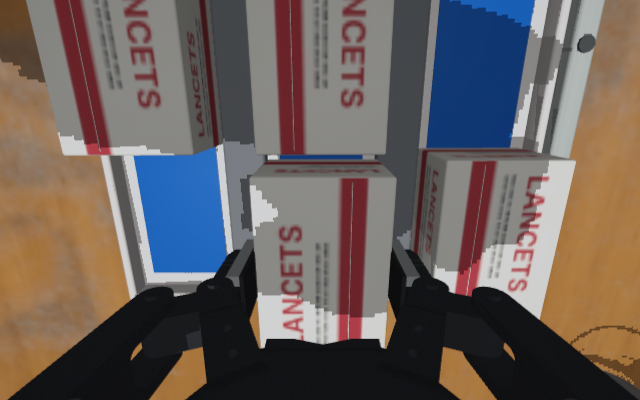

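>>> servo_tool([
  {"offset": [0.2,0,0],"yaw": 0},
  {"offset": [0.4,0,0],"yaw": 0},
  {"offset": [0.4,0,0],"yaw": 0},
  {"offset": [0.4,0,0],"yaw": 0},
  {"offset": [0.4,0,0],"yaw": 0},
  {"offset": [0.4,0,0],"yaw": 0},
  {"offset": [0.4,0,0],"yaw": 0},
  {"offset": [0.4,0,0],"yaw": 0},
])

```text
clock: 24.7
tcp_pos: [0.5677, -0.0802, 0.0413]
orientation: [0.488, 0.512, 0.488, -0.512]
wrist_force: [-0.2, 0.8, -1.6]
finger_gap: 0.0589
```

```bash
python3 - <<'E'
from h import *
plan(.5674,-.0775,.0245,-2.8)
inhand("pics/w16.png")
m=env.camera_model("wrist")
g=cv2.imread("pics/w16.png"); cv2.imwrite("pics/c.png",cv2.resize(g[110:230,220:430],None,fx=3.5,fy=3.5))
E
```

```text
t24.70 tcp [ 0.5677 -0.0802  0.0413] jaw -2.78 down [ 0.  0. -1.] off [ 1.68 -0.05 -0.27] yaw 0.02 q6 1.34 gap 0.0589 F [-0.2  0.8 -1.6]
end tool z: depth -0.0444 ray -0.0462  spread 0.0002 slope 0.0009531632016255502 => box centre off(tool z mm) -1.2 ztop med 0.0645 0.06602301429724733
```

View pics/c.png

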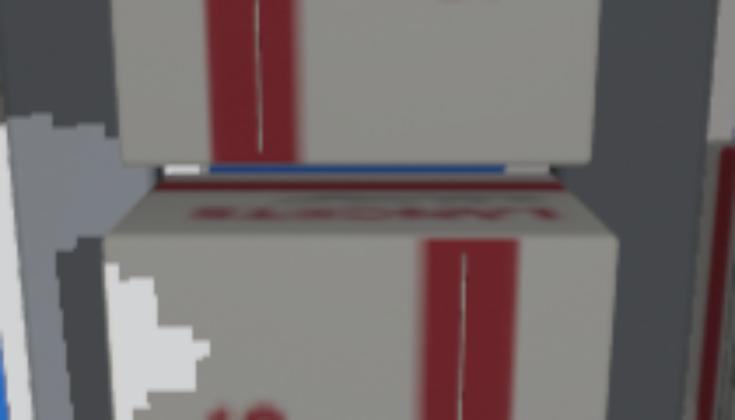

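>>> servo_tool([
  {"offset": [0,0,-0.15],"yaw": 0},
  {"offset": [0,0,-0.28],"yaw": 0},
  {"offset": [0.3,0,-0.28],"yaw": 0},
  {"offset": [0.6,0,-0.28],"yaw": 0},
  {"offset": [0.9,0,-0.28],"yaw": 0},
  {"offset": [1.1,0,-0.28],"yaw": 0},
  {"offset": [1.2,0,-0.28],"yaw": 0},
  {"offset": [1.2,0,-0.28],"yaw": 0},
])

```text
clock: 25.55
tcp_pos: [0.5677, -0.0774, 0.029]
orientation: [-0.488, -0.512, -0.488, 0.512]
wrist_force: [0.8, -0.4, 0.2]
finger_gap: 0.0588
```

```bash
python3 - <<'E'
from h import *
plan(.5674,-.0775,.0245,-2.8)
inhand("pics/w17.png")
E
```

```text
t25.55 tcp [ 0.5677 -0.0774  0.029 ] jaw -2.79 down [-0.  0. -1.] off [ 0.45 -0.03  0.01] yaw 0.01 q6 1.34 gap 0.0588 F [ 0.8 -0.4  0.2]
end tool z: depth -0.0699 ray -0.0702  spread 0.0000 slope -0.0020187858000905263 => box centre off(tool z mm) -25.2 ztop med 0.0518 0.053928162698126135
```

View pics/w17.png

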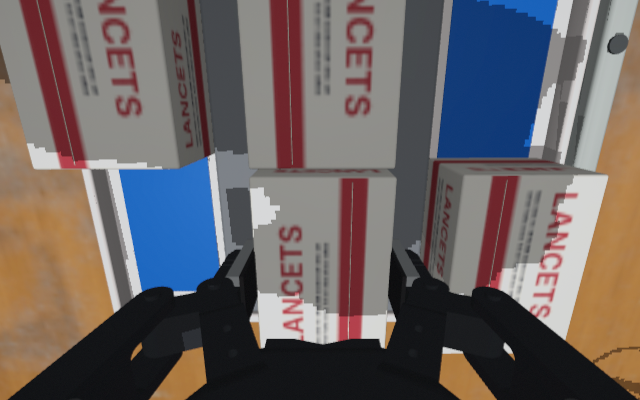

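>>> servo_tool([
  {"offset": [0.2,0,0],"yaw": 0},
  {"offset": [0.35,0,0],"yaw": 0},
  {"offset": [0.45,0,0],"yaw": 0},
  {"offset": [0.5,0,0],"yaw": 0},
  {"offset": [0.5,0,0],"yaw": 0},
  {"offset": [0.5,0,0],"yaw": 0},
  {"offset": [0.5,0,0],"yaw": 0},
  {"offset": [0.5,0,0],"yaw": 0},
])

```text
clock: 26.4
tcp_pos: [0.5681, -0.0775, 0.0266]
orientation: [0.488, 0.512, 0.487, -0.512]
wrist_force: [-5.7, 1.0, 16.7]
finger_gap: 0.0589
```

>>> servo_tool([
  {"offset": [-0.2,0,0],"yaw": 0},
  {"offset": [-0.2,0,0],"yaw": 0},
  {"offset": [-0.2,0,0],"yaw": 0},
  {"offset": [-0.5,0,0],"yaw": 0},
  {"offset": [-2,0,0],"yaw": 0},
  {"offset": [-4.5,0,0],"yaw": 0},
  {"offset": [-8,0,0],"yaw": 0},
  {"offset": [-11,0,0],"yaw": 0},
], claw=0.8)

```text
clock: 27.2
tcp_pos: [0.5677, -0.0774, 0.1354]
orientation: [-0.488, -0.512, -0.488, 0.512]
wrist_force: [0.5, -0.4, -1.0]
finger_gap: 0.068
```

```bash
python3 - <<'E'
from h import *
plan(.431,-.382,.14,14.2)
wristbox("pics/w18.png",ztop=.049)
boxes("side")
E
```

```text
t27.20 tcp [ 0.5677 -0.0774  0.1354] jaw -2.78 down [-0.  0. -1.] off [ -0.46 -12.18  31.08] yaw -16.98 q6 1.34 gap 0.0680 F [ 0.5 -0.4 -1. ]
W [337.  78.] z0.0498 [582.2  10.1] [82.5 38.8] 87.4 [309, 16, 58, 126, 6791] [116. 109. 106.]
W [289.  82.] z0.0498 [550.9  10.7] [80.7 19.4] 88.3 [278, 19, 31, 123, 2296] [125. 115. 113.]
W [213. 103.] z0.0498 [484.7   6.9] [66.8 58.4] 87.3 [165, 43, 81, 99, 5076] [138. 126. 126.]
W [322. 200.] z0.0498 [568.4 -78.1] [90.  60.2] 87.1 [284, 144, 80, 111, 7787] [155. 141. 140.]
W [435. 198.] z0.0499 [655.6 -81.5] [89.5 60.8] 87.3 [392, 144, 88, 110, 7763] [157. 142. 142.]
side [211. 129.] z0.0481 [ 939.5 -435.6] [178.3  52.7] 64.7 141 [82. 65. 91.]
side [344. 119.] z0.0466 [ 432.1 -381.6] [61.5 97.3] 14.1 297 [197. 172. 169.]
side [233. 120.] z0.0445 [ 869.6 -433.9] [146.7  23.2] 73.3 136 [42. 41. 54.]
side [227. 202.] z0.0424 [ 904.  -109.2] [167.7 506.6] 9.8 1559 [148. 124. 149.]
side [229. 149.] z0.0494 [ 889.4 -296.9] [42.6 17.1] 17.2 67 [47. 15. 17.]
side [322. 198.] z0.0506 [570.3 -31.8] [186.8  60.7] 88.0 782 [138. 120. 117.]
side [296. 189.] z0.0508 [655.6 -81.6] [96.4 59.9] 87.4 395 [170. 149. 146.]
side [349. 218.] z0.0509 [486.5  64. ] [187.   60.9] 87.3 851 [141. 123. 120.]
side [300. 234.] z0.0506 [664.  103.1] [92.1 60. ] 87.2 454 [208. 183. 180.]
side [392. 257.] z0.0464 [369.5 233.5] [93.6 59.6] 61.3 480 [ 18.  43. 108.]
side [248. 317.] z0.0333 [877.5 317.1] [120.6 281.6] 19.5 1540 [215. 214. 211.]
side [383. 297.] z0.0466 [428.5 366.6] [91.9 61. ] 77.8 564 [205. 181. 178.]
side [340. 310.] z0.0466 [574.2 387.4] [60.7 91.7] 8.8 570 [210. 185. 182.]
```

View pics/w18.png

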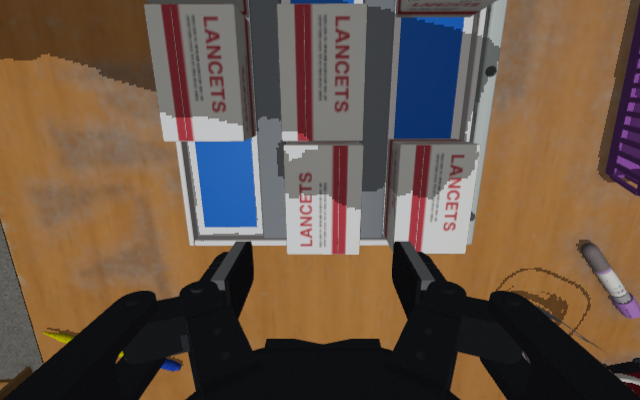

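>>> servo_tool([
  {"offset": [-0.4,-1.8,4.6],"yaw": -2},
  {"offset": [-0.4,-3.6,9.2],"yaw": -5},
  {"offset": [-0.4,-5.4,13.8],"yaw": -8},
  {"offset": [-0.4,-7.2,18.4],"yaw": -11},
  {"offset": [-0.4,-9,23],"yaw": -14},
  {"offset": [-0.4,-10.8,27.6],"yaw": -17},
  {"offset": [-0.4,-12.2,31.1],"yaw": -17},
  {"offset": [-0.4,-12.2,31.1],"yaw": -17},
], claw=1.0)

```text
clock: 28.1
tcp_pos: [0.4287, -0.3865, 0.1372]
orientation: [0.557, 0.436, 0.557, -0.436]
wrist_force: [0.4, -0.2, -0.2]
finger_gap: 0.0855
```

```bash
python3 - <<'E'
from h import *
wristbox("pics/w19.png",ztop=.045)
plan(.4318,-.382,.0203,14.2)
E
```

```text
W [325. 194.] z0.0458 [ 431.6 -382.9] [60.1 90.5] 14.2 [288, 139, 79, 109, 7451] [156. 143. 142.]
t28.15 tcp [ 0.4294 -0.3841  0.1371] jaw 13.96 down [-0.001  0.001 -1.   ] off [11.68  0.29 -0.13] yaw -0.24 q6 0.46 gap 0.0851 F [1.1 0.8 0.3]
```

View pics/w19.png

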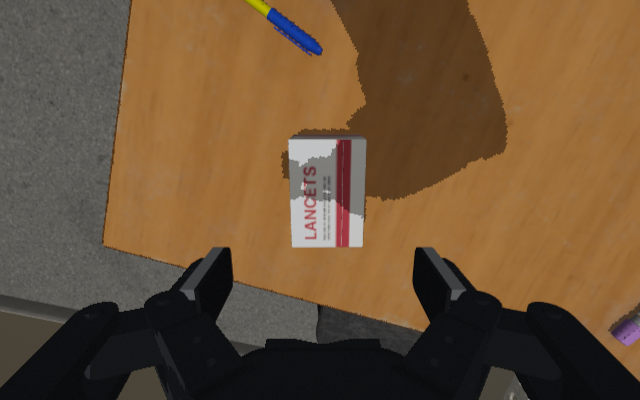

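>>> servo_tool([
  {"offset": [2,0.1,0.1],"yaw": -0.2},
  {"offset": [5,0.1,0.1],"yaw": -0.2},
  {"offset": [8,0.1,0.1],"yaw": -0.2},
  {"offset": [10,0.1,0.1],"yaw": -0.2},
  {"offset": [11,0.1,0.1],"yaw": -0.2},
  {"offset": [11.5,0.1,0.1],"yaw": -0.2},
  {"offset": [11.7,0.1,0.1],"yaw": -0.2},
  {"offset": [11.7,0.1,0.1],"yaw": -0.2},
])

```text
clock: 28.95
tcp_pos: [0.4327, -0.3831, 0.0219]
orientation: [0.559, 0.433, 0.558, -0.433]
wrist_force: [-0.6, 0.1, 1.1]
finger_gap: 0.0852
```

>>> servo_tool([
  {"offset": [0,0,0],"yaw": 0},
  {"offset": [0,0,0],"yaw": 0},
  {"offset": [0,0,0],"yaw": 0},
  {"offset": [0,0,0],"yaw": 0},
  {"offset": [0,0,0],"yaw": 0},
  {"offset": [0,0,0],"yaw": 0},
  {"offset": [0,0,0],"yaw": 0},
  {"offset": [-0.4,0,0],"yaw": 0},
], claw=0.3, force=50)

```text
clock: 29.75
tcp_pos: [0.4319, -0.3828, 0.0253]
orientation: [0.559, 0.433, 0.559, -0.433]
wrist_force: [-0.3, -0.2, 0.5]
finger_gap: 0.0586
```

>>> servo_tool([
  {"offset": [-1,0,0],"yaw": 0},
  {"offset": [-2.5,0,0],"yaw": 0},
  {"offset": [-4,0,0],"yaw": 0},
  {"offset": [-6,0,0],"yaw": 0},
  {"offset": [-8,0,0],"yaw": 0},
  {"offset": [-10,0,0],"yaw": 0},
  {"offset": [-11,0,0],"yaw": 0},
  {"offset": [-11.5,0,0],"yaw": 0},
])

```text
clock: 30.55
tcp_pos: [0.4324, -0.3833, 0.1416]
orientation: [0.559, 0.433, 0.558, -0.433]
wrist_force: [-0.5, 0.2, -1.6]
finger_gap: 0.0586
```

```bash
python3 - <<'E'
from h import *
inhand("pics/w20.png")
plan(.4797,-.0731,.14,-2.8)
E
```

```text
end tool z: depth -0.0460 ray -0.0474  spread 0.0002 slope 0.006579770423127129 => box centre off(tool z mm) -2.4 ztop med 0.1649 0.1663096690734411
t30.60 tcp [ 0.4324 -0.3833  0.1416] jaw 14.42 down [ 0.001 -0.001 -1.   ] off [  0.13  12.3  -28.86] yaw 17.22 q6 0.45 gap 0.0590 F [ 0.1 -0.4  0.1]
```

>>> servo_tool([
  {"offset": [0.1,1.6,-3.8],"yaw": 2},
  {"offset": [0.1,3.4,-8.2],"yaw": 5},
  {"offset": [0.1,5.2,-12.6],"yaw": 8},
  {"offset": [0.1,7.0,-17],"yaw": 11},
  {"offset": [0.1,9,-21.4],"yaw": 14},
  {"offset": [0.1,11,-25.8],"yaw": 17.2},
  {"offset": [0.1,12.3,-28.9],"yaw": 17.2},
  {"offset": [0.1,12.3,-28.9],"yaw": 17.2},
])

```text
clock: 31.4
tcp_pos: [0.4783, -0.0683, 0.1383]
orientation: [-0.488, -0.511, -0.49, 0.511]
wrist_force: [-0.8, -0.8, -0.3]
finger_gap: 0.0589
```

>>> servo_tool([
  {"offset": [0.5,0,0],"yaw": 0},
  {"offset": [2,0,0],"yaw": 0},
  {"offset": [4,0,0],"yaw": 0},
  {"offset": [6,0,0],"yaw": 0},
  {"offset": [7.5,0,0],"yaw": 0},
  {"offset": [8.5,0,0],"yaw": 0},
  {"offset": [9,0,0],"yaw": 0},
  {"offset": [9,0,0],"yaw": 0},
])

```text
clock: 32.2
tcp_pos: [0.4787, -0.0729, 0.0486]
orientation: [-0.487, -0.512, -0.488, 0.512]
wrist_force: [0.5, -0.3, -0.6]
finger_gap: 0.059
```

```bash
python3 - <<'E'
from h import *
inhand("pics/w21.png")
plan(.4797,-.0731,.0245,-2.8)
E
```

```text
end tool z: depth -0.0460 ray -0.0474  spread 0.0002 slope -0.0007245011998150601 => box centre off(tool z mm) -2.4 ztop med 0.0719 0.07394212929197286
t32.25 tcp [ 0.4793 -0.0729  0.0492] jaw -2.83 down [-0.  0. -1.] off [2.47 0.05 0.02] yaw -0.03 q6 1.30 gap 0.0589 F [0.8 0.  0.1]
```

View pics/w21.png

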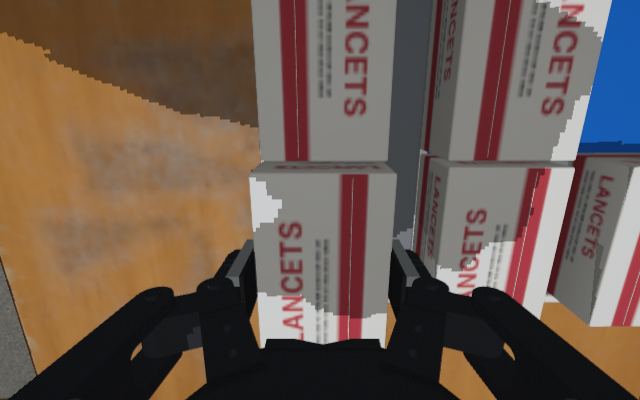

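>>> servo_tool([
  {"offset": [0,0,0.06],"yaw": 0},
  {"offset": [0.2,0,0.06],"yaw": 0},
  {"offset": [0.5,0,0.06],"yaw": 0},
  {"offset": [0.8,0,0.06],"yaw": 0},
  {"offset": [1.1,0,0.06],"yaw": 0},
  {"offset": [1.4,0,0.06],"yaw": 0},
  {"offset": [1.5,0,0.06],"yaw": 0},
  {"offset": [1.5,0,0.06],"yaw": 0},
])

```text
clock: 33.05
tcp_pos: [0.479, -0.0729, 0.034]
orientation: [-0.488, -0.512, -0.488, 0.512]
wrist_force: [0.5, 0.4, -0.3]
finger_gap: 0.0589
```

```bash
python3 - <<'E'
from h import *
plan(.4797,-.0731,.0245,-2.8)
wristbox("pics/w22.png",ztop=.055)
g=cv2.imread("pics/w22.png"); cv2.imwrite("pics/c.png",cv2.resize(g[110:250,200:430],None,fx=3.3,fy=3.3))
E
```

```text
t33.05 tcp [ 0.479  -0.0729  0.034 ] jaw -2.78 down [-0.  0. -1.] off [0.95 0.07 0.02] yaw 0.02 q6 1.30 gap 0.0589 F [ 0.5  0.4 -0.3]
W [323.  82.] z0.0498 [483.2   5.1] [62.7 60.3] 87.3 [243, 0, 162, 168, 25265] [126. 110. 108.]
W [526.  98.] z0.0498 [570.9   0.8] [62.5 61.3] 87.3 [461, 0, 145, 168, 17594] [127. 110. 108.]
W [322. 252.] z0.0573 [479.3 -69.2] [85.5 77.8] 86.9 [237, 169, 172, 179, 23787] [141. 125. 124.]
W [522. 238.] z0.0498 [568.2 -73.7] [82.  61.3] 86.9 [447, 173, 154, 162, 17022] [158. 137. 136.]
```

View pics/c.png

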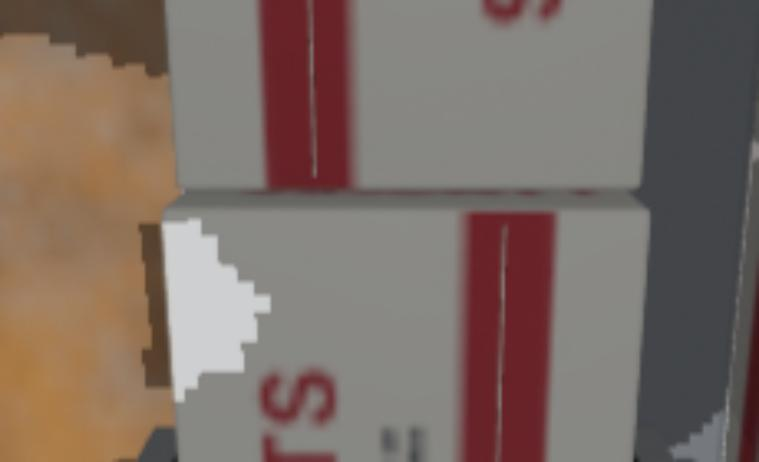

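>>> servo_tool([
  {"offset": [0,0,0.07],"yaw": 0},
  {"offset": [0,0,0.14],"yaw": 0},
  {"offset": [0,0,0.14],"yaw": 0},
  {"offset": [0.2,0,0.14],"yaw": 0},
  {"offset": [0.4,0,0.14],"yaw": 0},
  {"offset": [0.6,0,0.14],"yaw": 0},
  {"offset": [0.75,0,0.14],"yaw": 0},
  {"offset": [0.8,0,0.14],"yaw": 0},
])

```text
clock: 33.9
tcp_pos: [0.479, -0.0743, 0.0265]
orientation: [-0.488, -0.512, -0.488, 0.512]
wrist_force: [-2.9, 0.7, 7.6]
finger_gap: 0.0591
```

Floor touched (Fz 7.6 at z=.0265). Release and rise.

>>> servo_tool([
  {"offset": [0,0,0],"yaw": 0},
  {"offset": [0,0,0],"yaw": 0},
  {"offset": [0,0,0],"yaw": 0},
  {"offset": [-0.3,0,0],"yaw": 0},
  {"offset": [-2,0,0],"yaw": 0},
  {"offset": [-4.5,0,0],"yaw": 0},
  {"offset": [-8,0,0],"yaw": 0},
  {"offset": [-11,0,0],"yaw": 0},
], claw=0.8)

```text
clock: 34.7
tcp_pos: [0.4791, -0.0743, 0.1378]
orientation: [0.488, 0.512, 0.488, -0.512]
wrist_force: [1.1, 0.4, 0.5]
finger_gap: 0.0683
```

```bash
python3 - <<'E'
from h import *
wristbox("pics/w23.png",ztop=.049)
plan(.43,.366,.16,-12.5)
plan(.45,.15,.16,-12.5)
boxes("side")
E
```

```text
W [325.  79.] z0.0498 [483.7  14.1] [80.9 60.2] 87.3 [279, 18, 88, 122, 8860] [120. 111. 109.]
W [412.  90.] z0.0497 [548.   5.] [68.9 14.2] 87.4 [399, 39, 27, 101, 2024] [114. 108. 105.]
W [453. 109.] z0.0499 [581.5  -3.9] [54.1 38.7] 87.4 [430, 61, 53, 79, 2785] [117. 111. 108.]
W [321. 198.] z0.0498 [479.2 -73.4] [90.4 60. ] 87.2 [283, 142, 80, 110, 7681] [155. 141. 140.]
W [434. 196.] z0.0499 [568.2 -77.9] [89.8 60.8] 87.2 [393, 142, 88, 110, 7919] [156. 139. 139.]
t34.75 tcp [ 0.4819 -0.0752  0.1427] jaw -2.78 down [ 0.007 -0.002 -1.   ] off [ -1.87  -7.3  -43.81] yaw 9.72 q6 1.30 gap 0.0683 F [ 1.8 -0.7  4.2]
t34.75 tcp [ 0.4819 -0.0752  0.1427] jaw -2.78 down [ 0.007 -0.002 -1.   ] off [ -1.81  -4.26 -22.34] yaw 9.72 q6 1.30 gap 0.0683 F [ 1.8 -0.7  4.2]
side [211. 129.] z0.0476 [ 937.9 -436.9] [180.   55.1] 64.2 147 [82. 64. 90.]
side [233. 120.] z0.0442 [ 867.1 -441.9] [124.6  23. ] 74.3 131 [40. 41. 54.]
side [227. 202.] z0.0425 [ 903.9 -107.4] [167.6 503.4] 9.9 1567 [147. 123. 148.]
side [229. 149.] z0.0508 [ 889.2 -296.8] [43.2 18.4] 1.4 73 [50. 15. 17.]
side [348. 208.] z0.0509 [484.2  17.5] [282.4  61.4] 87.6 1207 [156. 137. 133.]
side [322. 198.] z0.0509 [570.3 -31.2] [187.7  60.7] 87.8 781 [146. 127. 124.]
side [296. 189.] z0.0507 [655.6 -82.1] [96.3 59.9] 87.3 392 [204. 180. 176.]
side [300. 234.] z0.0508 [664.1 102. ] [96.5 59.9] 87.3 452 [207. 183. 180.]
side [392. 257.] z0.0468 [369.8 233.9] [97.5 59.6] 61.4 482 [ 30.  71. 171.]
side [248. 317.] z0.0335 [882.2 317.5] [129.1 288.4] 19.5 1514 [212. 212. 208.]
side [384. 297.] z0.0467 [428.9 367.3] [93.  60.7] 77.3 559 [205. 181. 178.]
side [330. 324.] z0.0468 [610.3 428. ] [60.4 91.5] 9.2 587 [211. 186. 183.]
```

View pics/w23.png

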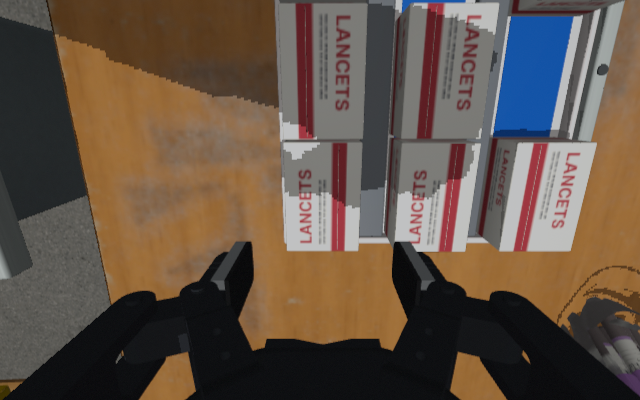

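>>> servo_tool([
  {"offset": [-0.4,-0.8,-4.6],"yaw": 1},
  {"offset": [-0.4,-1.6,-9.2],"yaw": 2},
  {"offset": [-0.4,-2.4,-13.8],"yaw": 3},
  {"offset": [-0.4,-3.2,-18.4],"yaw": 4},
  {"offset": [-0.4,-4,-23],"yaw": 5},
  {"offset": [-0.4,-4.8,-27.6],"yaw": 6},
  {"offset": [-0.4,-5.4,-32.2],"yaw": 8},
  {"offset": [-0.4,-6.2,-36.8],"yaw": 9.7},
], claw=1.0)

```text
clock: 35.6
tcp_pos: [0.4344, 0.298, 0.1398]
orientation: [-0.442, -0.552, -0.442, 0.552]
wrist_force: [0.1, -0.3, 0.4]
finger_gap: 0.0856
```

```bash
python3 - <<'E'
from h import *
plan(.4289,.367,.14,-12.7)
E
```

```text
t35.60 tcp [0.4344 0.298  0.1398] jaw -12.56 down [-0. -0. -1.] off [-0.03 -2.04 -6.61] yaw 0.14 q6 2.24 gap 0.0856 F [ 0.1 -0.3  0.4]
```

>>> servo_tool([
  {"offset": [0,-1.1,-3.6],"yaw": 0},
  {"offset": [0,-2,-6.6],"yaw": 0},
  {"offset": [0,-2,-6.6],"yaw": 0},
  {"offset": [0,-2,-6.6],"yaw": 0},
  {"offset": [0,-2,-6.6],"yaw": 0},
  {"offset": [0,-2,-6.6],"yaw": 0},
  {"offset": [0,-2,-6.6],"yaw": 0},
  {"offset": [0,-2,-6.6],"yaw": 0},
])

```text
clock: 36.4
tcp_pos: [0.4301, 0.3643, 0.1405]
orientation: [0.442, 0.552, 0.442, -0.552]
wrist_force: [-0.5, -0.6, 0.6]
finger_gap: 0.0857
```

```bash
python3 - <<'E'
from h import *
wristbox("pics/w24.png",ztop=.045)
plan(.4289,.367,.0205,-12.7)
E
```

```text
W [319. 192.] z0.0458 [428.3 366.7] [90.9 60.1] 77.8 [281, 139, 77, 108, 7931] [135. 119. 117.]
t36.45 tcp [0.4301 0.3644 0.1405] jaw -12.54 down [ 0.  0. -1.] off [12.   -0.18 -0.23] yaw 0.16 q6 2.35 gap 0.0856 F [-0.3  0.2 -0.2]
```

View pics/w24.png

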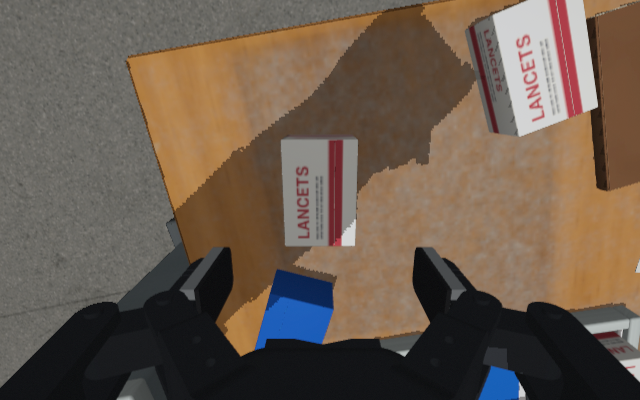

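>>> servo_tool([
  {"offset": [2,-0.2,-0.2],"yaw": -0.3},
  {"offset": [5,-0.2,-0.2],"yaw": -0.3},
  {"offset": [8,-0.2,-0.2],"yaw": -0.3},
  {"offset": [10,-0.2,-0.2],"yaw": -0.3},
  {"offset": [11,-0.2,-0.2],"yaw": -0.3},
  {"offset": [11.7,-0.2,-0.2],"yaw": -0.3},
  {"offset": [12,-0.2,-0.2],"yaw": -0.3},
  {"offset": [12,-0.2,-0.2],"yaw": -0.3},
])

```text
clock: 37.25
tcp_pos: [0.4288, 0.3676, 0.0208]
orientation: [0.444, 0.551, 0.444, -0.55]
wrist_force: [0.4, -0.8, -0.5]
finger_gap: 0.0858
```

>>> servo_tool([
  {"offset": [0,0,0],"yaw": 0},
  {"offset": [0,0,0],"yaw": 0},
  {"offset": [0,0,0],"yaw": 0},
  {"offset": [0,0,0],"yaw": 0},
  {"offset": [0,0,0],"yaw": 0},
  {"offset": [0,0,0],"yaw": 0},
  {"offset": [0,0,0],"yaw": 0},
  {"offset": [-0.4,0,0],"yaw": 0},
], claw=0.3, force=50)

```text
clock: 38.05
tcp_pos: [0.4282, 0.3673, 0.0244]
orientation: [-0.444, -0.55, -0.444, 0.55]
wrist_force: [-1.2, 0.1, -1.1]
finger_gap: 0.0592
```

>>> servo_tool([
  {"offset": [-1,0,0],"yaw": 0},
  {"offset": [-2.5,0,0],"yaw": 0},
  {"offset": [-4,0,0],"yaw": 0},
  {"offset": [-6,0,0],"yaw": 0},
  {"offset": [-8,0,0],"yaw": 0},
  {"offset": [-10,0,0],"yaw": 0},
  {"offset": [-11,0,0],"yaw": 0},
  {"offset": [-11.5,0,0],"yaw": 0},
])

```text
clock: 38.85
tcp_pos: [0.4288, 0.3677, 0.1406]
orientation: [0.444, 0.551, 0.444, -0.55]
wrist_force: [-0.9, -0.7, 0.6]
finger_gap: 0.0592
```

```bash
python3 - <<'E'
from h import *
inhand("pics/w25.png")
plan(.5764,.1078,.14,-2.8)
E
```

```text
end tool z: depth -0.0445 ray -0.0461  spread 0.0001 slope 0.002107871702442135 => box centre off(tool z mm) -1.1 ztop med 0.1649 0.1653775066305931
t38.90 tcp [0.4288 0.3677 0.1407] jaw -12.18 down [ 0.002  0.001 -1.   ] off [ 0.06 19.92 22.28] yaw -9.38 q6 2.35 gap 0.0590 F [0.6 1.  0.4]
```

>>> servo_tool([
  {"offset": [0,2.8,3.2],"yaw": -1},
  {"offset": [0,5.8,6.4],"yaw": -2},
  {"offset": [0,8.8,9.6],"yaw": -4},
  {"offset": [0,11.8,13],"yaw": -6},
  {"offset": [0,14.8,16.4],"yaw": -8},
  {"offset": [0,17.8,19.8],"yaw": -9.4},
  {"offset": [0,19.9,22.3],"yaw": -9.4},
  {"offset": [0,19.9,22.3],"yaw": -9.4},
])

```text
clock: 39.7
tcp_pos: [0.5773, 0.1035, 0.138]
orientation: [-0.486, -0.513, -0.486, 0.514]
wrist_force: [-0.8, 0.3, -0.8]
finger_gap: 0.059
```

>>> servo_tool([
  {"offset": [0,0,0],"yaw": 0},
  {"offset": [1,0,0],"yaw": 0},
  {"offset": [3,0,0],"yaw": 0},
  {"offset": [5,0,0],"yaw": 0},
  {"offset": [6.5,0,0],"yaw": 0},
  {"offset": [7.5,0,0],"yaw": 0},
  {"offset": [8,0,0],"yaw": 0},
  {"offset": [8,0,0],"yaw": 0},
])

```text
clock: 40.5
tcp_pos: [0.575, 0.1081, 0.0585]
orientation: [-0.488, -0.511, -0.488, 0.512]
wrist_force: [-0.2, -0.7, -0.4]
finger_gap: 0.0591
```

```bash
python3 - <<'E'
from h import *
inhand("pics/w26.png")
plan(.5764,.1079,.0250,-2.8)
E
```

```text
end tool z: depth -0.0446 ray -0.0461  spread 0.0002 slope 0.0005802994613808729 => box centre off(tool z mm) -1.1 ztop med 0.0828 0.08401488650110495
t40.55 tcp [0.5756 0.1079 0.0593] jaw -2.74 down [-0.  0. -1.] off [ 3.43  0.08 -0.  ] yaw 0.06 q6 1.67 gap 0.0588 F [ 0.1 -0.6  0.1]
```

View pics/w26.png

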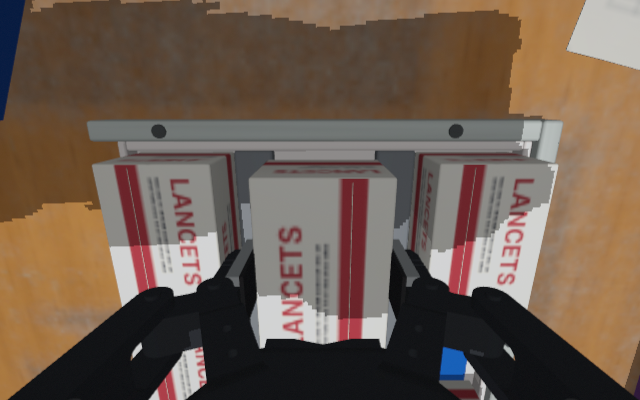

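>>> servo_tool([
  {"offset": [0.5,0.05,0],"yaw": 0},
  {"offset": [1,0.05,0],"yaw": 0},
  {"offset": [1.5,0.05,0],"yaw": 0},
  {"offset": [2,0.05,0],"yaw": 0},
  {"offset": [2.4,0.05,0],"yaw": 0},
  {"offset": [2.7,0.05,0],"yaw": 0},
  {"offset": [2.9,0.05,0],"yaw": 0},
  {"offset": [2.9,0.05,0],"yaw": 0},
])

```text
clock: 41.35
tcp_pos: [0.5761, 0.1073, 0.03]
orientation: [-0.488, -0.512, -0.488, 0.512]
wrist_force: [0.8, 0.0, -0.3]
finger_gap: 0.0591
```

```bash
python3 - <<'E'
from h import *
plan(.5764,.1079,.0250,-2.8)
wristbox("pics/w27.png",ztop=.051)
E
```

```text
t41.35 tcp [0.5761 0.1073 0.03  ] jaw -2.79 down [-0.  0. -1.] off [ 0.5   0.03 -0.06] yaw 0.01 q6 1.67 gap 0.0591 F [ 0.8  0.  -0.3]
W [524. 237.] z0.0498 [664.2 107.8] [81.  61.8] 87.2 [444, 172, 163, 166, 18579] [162. 145. 143.]
W [121. 238.] z0.0497 [488.1 116. ] [80.6 62. ] 87.5 [39, 173, 163, 165, 18373] [151. 131. 130.]
W [322. 254.] z0.0542 [576.3 110.6] [83.4 77.4] 86.6 [238, 173, 170, 175, 23385] [150. 133. 132.]
W [183. 377.] z0.0497 [503.7  49. ] [45.5 18.4] 51.8 [150, 348, 56, 52, 1699] [205. 194. 193.]
```

View pics/w27.png

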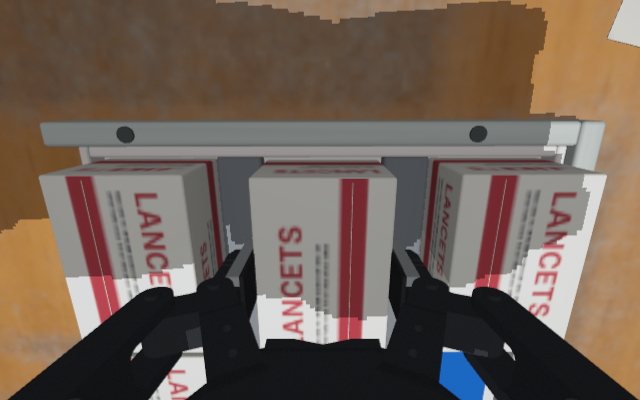

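>>> servo_tool([
  {"offset": [0.1,0,0],"yaw": 0},
  {"offset": [0.2,0,0],"yaw": 0},
  {"offset": [0.3,0,0],"yaw": 0},
  {"offset": [0.4,0,0],"yaw": 0},
  {"offset": [0.5,0,0],"yaw": 0},
  {"offset": [0.6,0,0],"yaw": 0},
  {"offset": [0.6,0,0],"yaw": 0},
  {"offset": [0.6,0,0],"yaw": 0},
])

```text
clock: 42.2
tcp_pos: [0.5763, 0.1074, 0.0255]
orientation: [0.488, 0.512, 0.488, -0.512]
wrist_force: [-3.5, -0.6, 7.8]
finger_gap: 0.0592
```

>>> servo_tool([
  {"offset": [0,0,0],"yaw": 0},
  {"offset": [0,0,0],"yaw": 0},
  {"offset": [0,0,0],"yaw": 0},
  {"offset": [-0.3,0,0],"yaw": 0},
  {"offset": [-2,0,0],"yaw": 0},
  {"offset": [-4.5,0,0],"yaw": 0},
  {"offset": [-8,0,0],"yaw": 0},
  {"offset": [-11.3,0,0],"yaw": 0},
], claw=0.8)

```text
clock: 43.0
tcp_pos: [0.576, 0.1074, 0.1383]
orientation: [-0.488, -0.512, -0.488, 0.512]
wrist_force: [0.3, -0.2, 0.6]
finger_gap: 0.0684
```

```bash
python3 - <<'E'
from h import *
wristbox("pics/w28.png",ztop=.049)
plan(.6103,.428,.14,9.2)
boxes("side")
E
```

```text
W [434. 195.] z0.0499 [664.  102.9] [90.3 60.8] 87.0 [392, 143, 87, 110, 8242] [160. 142. 141.]
W [211. 200.] z0.0497 [488.   99.5] [113.   60.8] 87.7 [167, 144, 88, 134, 8686] [154. 134. 134.]
W [323. 236.] z0.0498 [574.5  64.9] [173.7  60.2] 87.2 [284, 144, 79, 193, 13840] [167. 147. 147.]
W [253. 298.] z0.0495 [507.4  29.7] [66.4 15.2] 87.4 [241, 253, 19, 69, 577] [164. 161. 160.]
t43.05 tcp [0.5792 0.1076 0.1446] jaw -2.78 down [ 0.008  0.    -1.   ] off [  0.5    1.55 -32.16] yaw -11.98 q6 1.67 gap 0.0683 F [1.  0.3 3.7]
side [212. 128.] z0.0490 [ 940.1 -434.9] [178.3  53.8] 64.6 151 [82. 62. 91.]
side [233. 120.] z0.0442 [ 869.1 -436.6] [142.9  21.4] 75.7 131 [38. 39. 52.]
side [227. 202.] z0.0425 [ 904.5 -110.2] [167.6 505.8] 9.9 1556 [146. 122. 146.]
side [229. 148.] z0.0504 [ 889.1 -296.3] [43.9 14.5] 10.5 69 [46. 16. 17.]
side [349. 210.] z0.0508 [484.2  19.3] [279.2  60.4] 87.2 1013 [186. 161. 158.]
side [296. 189.] z0.0511 [655.7 -80.3] [97.4 60. ] 87.4 382 [204. 179. 175.]
side [325. 226.] z0.0509 [575.5  86.2] [136.8  60. ] 87.2 621 [172. 150. 146.]
side [300. 234.] z0.0508 [664.  101.8] [97.  59.7] 87.4 449 [174. 152. 149.]
side [392. 257.] z0.0468 [370.2 234.1] [93.5 59.7] 61.7 477 [ 20.  49. 122.]
side [248. 317.] z0.0334 [880.5 317.6] [123.6 286.5] 20.2 1515 [211. 210. 206.]
side [330. 324.] z0.0467 [610.2 427.6] [60.6 92.3] 9.2 590 [209. 184. 181.]
```

View pics/w28.png

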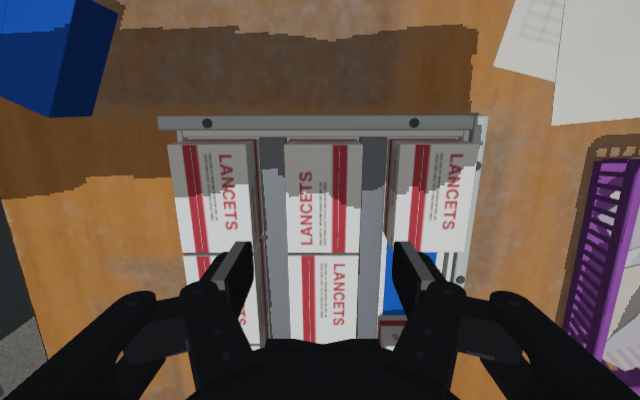

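>>> servo_tool([
  {"offset": [0,0.3,-4.5],"yaw": -1},
  {"offset": [0,0.6,-9],"yaw": -3},
  {"offset": [0,0.9,-13.5],"yaw": -5},
  {"offset": [0,1.2,-18],"yaw": -7},
  {"offset": [0,1.5,-22.5],"yaw": -9},
  {"offset": [0,1.7,-27],"yaw": -11},
  {"offset": [0,1.9,-30.5],"yaw": -12},
  {"offset": [0,1.9,-32.2],"yaw": -12},
], claw=1.0)

```text
clock: 43.9
tcp_pos: [0.6101, 0.4314, 0.1358]
orientation: [0.539, 0.457, 0.54, -0.457]
wrist_force: [-0.8, 0.4, 0.2]
finger_gap: 0.0851
```

>>> servo_tool([
  {"offset": [0,0,0],"yaw": 0},
  {"offset": [0,0,0],"yaw": 0},
  {"offset": [0,0,0],"yaw": 0},
  {"offset": [0,0,0],"yaw": 0},
  {"offset": [0,0,0],"yaw": 0},
  {"offset": [0,0,0],"yaw": 0},
  {"offset": [0,0,0],"yaw": 0},
  {"offset": [0,0,0],"yaw": 0},
])

```text
clock: 44.7
tcp_pos: [0.611, 0.4279, 0.1375]
orientation: [0.538, 0.458, 0.538, -0.458]
wrist_force: [1.0, 0.1, -0.5]
finger_gap: 0.0854
```

```bash
python3 - <<'E'
from h import *
wristbox("pics/w29.png",ztop=.045)
plan(.6103,.428,.0205,9.2)
E
```

```text
W [322. 194.] z0.0458 [610.5 428.5] [60.  90.4] 9.4 [283, 141, 78, 109, 8069] [148. 130. 129.]
t44.75 tcp [0.6109 0.428  0.1375] jaw 9.21 down [ 0.  0. -1.] off [ 1.17e+01 -6.00e-02 -1.00e-02] yaw 0.01 q6 1.91 gap 0.0856 F [ 0.   0.8 -0.4]
```

View pics/w29.png

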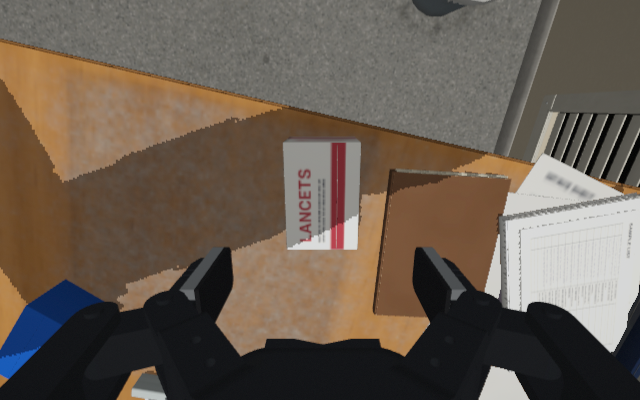

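```bash
python3 - <<'E'
from h import *
p,d,X,m=cloud("wrist"); T,a,s=pose(); R=Rt(s); L=(X-T)@R
for uv in ((400,200),(392,195),(440,220),(384,230),(376,200)): print(uv,X[uv[1],uv[0]].round(4),L[uv[1],uv[0]].round(4))
E
```

```text
(400, 200) [0.6824 0.4295 0.0145] [0.1229 0.0709 0.01  ]
(392, 195) [0.6742 0.433  0.0146] [0.1227 0.0632 0.0052]
(440, 220) [0.7234 0.4167 0.0147] [0.1226 0.1093 0.0293]
(384, 230) [0.6752 0.3974 0.0117] [0.1256 0.0586 0.0405]
(376, 200) [0.6638 0.4226 0.002 ] [0.1353 0.0513 0.0138]
```

>>> servo_tool([
  {"offset": [2,0,0],"yaw": -0.2},
  {"offset": [5,0,0],"yaw": -0.2},
  {"offset": [8,0,0],"yaw": -0.2},
  {"offset": [10,0,0],"yaw": -0.2},
  {"offset": [11,0,0],"yaw": -0.2},
  {"offset": [11.5,0,0],"yaw": -0.2},
  {"offset": [11.7,0,0],"yaw": -0.2},
  {"offset": [11.7,0,0],"yaw": -0.2},
])

```text
clock: 45.6
tcp_pos: [0.6116, 0.4285, 0.0214]
orientation: [0.54, 0.458, 0.539, -0.457]
wrist_force: [-0.4, 0.3, 0.4]
finger_gap: 0.0855
```

>>> servo_tool([
  {"offset": [0,0,0],"yaw": 0},
  {"offset": [0,0,0],"yaw": 0},
  {"offset": [0,0,0],"yaw": 0},
  {"offset": [0,0,0],"yaw": 0},
  {"offset": [0,0,0],"yaw": 0},
  {"offset": [0,0,0],"yaw": 0},
  {"offset": [0,0,0],"yaw": 0},
  {"offset": [-0.4,0,0],"yaw": 0},
], claw=0.3, force=50)

```text
clock: 46.4
tcp_pos: [0.6107, 0.4279, 0.0242]
orientation: [0.539, 0.457, 0.539, -0.457]
wrist_force: [0.3, -0.6, -0.7]
finger_gap: 0.0594
```

>>> servo_tool([
  {"offset": [-1,0,0],"yaw": 0},
  {"offset": [-2.5,0,0],"yaw": 0},
  {"offset": [-4,0,0],"yaw": 0},
  {"offset": [-6,0,0],"yaw": 0},
  {"offset": [-8,0,0],"yaw": 0},
  {"offset": [-10,0,0],"yaw": 0},
  {"offset": [-11,0,0],"yaw": 0},
  {"offset": [-11.5,0,0],"yaw": 0},
])

```text
clock: 47.2
tcp_pos: [0.6117, 0.4285, 0.1418]
orientation: [0.54, 0.458, 0.539, -0.456]
wrist_force: [0.1, 0.3, -0.0]
finger_gap: 0.0589
```

```bash
python3 - <<'E'
from h import *
inhand("pics/w30.png")
plan(.6598,.0107,.14,-2.8)
E
```

```text
end tool z: depth -0.0456 ray -0.0470  spread 0.0002 slope -0.014485652267841851 => box centre off(tool z mm) -2.0 ztop med 0.1657 0.16622771629817445
t47.25 tcp [0.6115 0.4284 0.1415] jaw 9.42 down [ 0.002  0.001 -1.   ] off [ 0.11 -2.07 42.  ] yaw 12.22 q6 1.91 gap 0.0588 F [ 0.4 -0.9  0.5]
```

>>> servo_tool([
  {"offset": [-0.2,-0.2,3.5],"yaw": 1},
  {"offset": [-0.2,-0.4,8],"yaw": 2},
  {"offset": [-0.2,-0.6,12.5],"yaw": 4},
  {"offset": [-0.2,-0.9,17],"yaw": 6},
  {"offset": [-0.2,-1.2,21.5],"yaw": 8},
  {"offset": [-0.2,-1.5,26],"yaw": 10},
  {"offset": [-0.2,-1.8,30.5],"yaw": 12.2},
  {"offset": [-0.2,-2,35],"yaw": 12.2},
])

```text
clock: 48.05
tcp_pos: [0.6476, 0.0777, 0.1403]
orientation: [-0.487, -0.512, -0.488, 0.513]
wrist_force: [0.8, 0.1, -0.3]
finger_gap: 0.0585
```

```bash
python3 - <<'E'
from h import *
plan(.6598,.0100,.14,-2.8)
E
```

```text
t48.05 tcp [0.6476 0.0777 0.1403] jaw -2.82 down [-0.002  0.    -1.   ] off [0.03 1.55 6.7 ] yaw -0.02 q6 1.62 gap 0.0585 F [ 0.8  0.1 -0.3]
```

>>> servo_tool([
  {"offset": [0,0.7,3.5],"yaw": 0},
  {"offset": [0,1.4,6.9],"yaw": 0},
  {"offset": [0,1.4,6.9],"yaw": 0},
  {"offset": [2,1.4,6.9],"yaw": 0},
  {"offset": [4.5,1.4,6.9],"yaw": 0},
  {"offset": [6.5,1.4,6.9],"yaw": 0},
  {"offset": [7.8,1.4,6.9],"yaw": 0},
  {"offset": [7.8,1.4,6.9],"yaw": 0},
])

```text
clock: 48.85
tcp_pos: [0.6569, 0.0106, 0.0605]
orientation: [-0.486, -0.511, -0.489, 0.513]
wrist_force: [-0.3, 0.0, -0.3]
finger_gap: 0.0589
```

```bash
python3 - <<'E'
from h import *
inhand("pics/w31.png")
plan(.6598,.0100,.025,-2.8)
E
```

```text
end tool z: depth -0.0457 ray -0.0472  spread 0.0002 slope -0.0029600952712221847 => box centre off(tool z mm) -2.2 ztop med 0.0844 0.08680650989392835
t48.90 tcp [0.658  0.0105 0.0621] jaw -2.76 down [-0.003  0.    -1.   ] off [3.71 0.19 0.04] yaw 0.04 q6 1.51 gap 0.0592 F [ 0.6  0.5 -0.6]
```

View pics/w31.png

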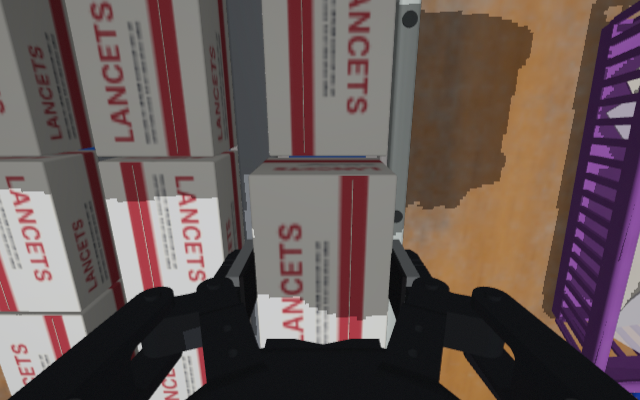

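>>> servo_tool([
  {"offset": [0,0,0],"yaw": 0},
  {"offset": [0.5,0,0],"yaw": 0},
  {"offset": [1,0,0],"yaw": 0},
  {"offset": [1.5,0,0],"yaw": 0},
  {"offset": [2,0,0],"yaw": 0},
  {"offset": [2.4,0,0],"yaw": 0},
  {"offset": [2.8,0,0],"yaw": 0},
  {"offset": [2.8,0,0],"yaw": 0},
])

```text
clock: 49.7
tcp_pos: [0.6585, 0.01, 0.0344]
orientation: [-0.487, -0.512, -0.488, 0.512]
wrist_force: [-0.7, -0.3, -0.1]
finger_gap: 0.0591
```

```bash
python3 - <<'E'
from h import *
plan(.6598,.0100,.025,-2.8)
wristbox("pics/w32.png",ztop=.055)
E
```

```text
t49.70 tcp [0.6585 0.01   0.0344] jaw -2.78 down [-0.001  0.    -1.   ] off [ 0.94  0.13 -0.01] yaw 0.02 q6 1.51 gap 0.0591 F [-0.7 -0.3 -0.1]
W [123.  96.] z0.0497 [575.7  92.5] [62.2 61.3] 87.1 [43, 0, 147, 166, 17548] [124. 105. 104.]
W [325.  80.] z0.0498 [663.2  88.6] [61.7 60.2] 87.4 [244, 0, 162, 165, 24707] [129. 112. 111.]
W [128. 235.] z0.0497 [571.9  18.7] [82.  61.1] 87.3 [51, 170, 153, 161, 17080] [169. 147. 147.]
W [322. 253.] z0.0583 [658.7  13.3] [84.8 77.6] 87.2 [237, 170, 171, 178, 23753] [141. 124. 123.]
W [183. 377.] z0.0497 [583.  -53.7] [45.  19.2] 51.6 [150, 348, 57, 52, 1692] [187. 139. 143.]
```

View pics/w32.png

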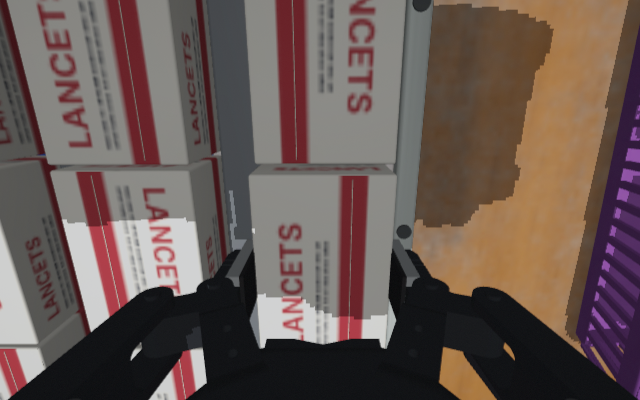

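>>> servo_tool([
  {"offset": [-0.1,0.1,0],"yaw": 0},
  {"offset": [0.1,0.1,0],"yaw": 0},
  {"offset": [0.3,0.1,0],"yaw": 0},
  {"offset": [0.5,0.1,0],"yaw": 0},
  {"offset": [0.7,0.1,0],"yaw": 0},
  {"offset": [0.85,0.1,0],"yaw": 0},
  {"offset": [0.95,0.1,0],"yaw": 0},
  {"offset": [0.95,0.1,0],"yaw": 0},
])

```text
clock: 50.55
tcp_pos: [0.6601, 0.0099, 0.0259]
orientation: [0.488, 0.512, 0.488, -0.512]
wrist_force: [-1.1, -0.4, 0.8]
finger_gap: 0.059
```

>>> servo_tool([
  {"offset": [0.05,0,0],"yaw": 0},
  {"offset": [0.1,0,0],"yaw": 0},
  {"offset": [0.15,0,0],"yaw": 0},
  {"offset": [0.15,0,0],"yaw": 0},
  {"offset": [0.15,0,0],"yaw": 0},
  {"offset": [0.15,0,0],"yaw": 0},
  {"offset": [0.15,0,0],"yaw": 0},
  {"offset": [0.15,0,0],"yaw": 0},
])

```text
clock: 51.35
tcp_pos: [0.6601, 0.0099, 0.0258]
orientation: [0.488, 0.512, 0.487, -0.512]
wrist_force: [-4.0, 0.2, 8.8]
finger_gap: 0.0592
```

>>> servo_tool([
  {"offset": [0,0,0],"yaw": 0},
  {"offset": [0,0,0],"yaw": 0},
  {"offset": [0,0,0],"yaw": 0},
  {"offset": [-0.3,0,0],"yaw": 0},
  {"offset": [-2,0,0],"yaw": 0},
  {"offset": [-4.5,0,0],"yaw": 0},
  {"offset": [-8,0,0],"yaw": 0},
  {"offset": [-11.5,0,0],"yaw": 0},
], claw=0.8)

```text
clock: 52.15
tcp_pos: [0.6595, 0.0099, 0.1399]
orientation: [-0.487, -0.512, -0.488, 0.512]
wrist_force: [0.5, -0.3, 0.4]
finger_gap: 0.068
```

>>> servo_tool([
  {"offset": [-3,-1,0],"yaw": 0},
  {"offset": [-6,-3,0],"yaw": 0},
  {"offset": [-8,-6,0],"yaw": 0},
  {"offset": [-10,-9,0],"yaw": 0},
  {"offset": [-12,-9,0],"yaw": 0},
  {"offset": [-12,-9,0],"yaw": 0},
  {"offset": [-12,-9,0],"yaw": 0},
  {"offset": [-12,-9,0],"yaw": 0},
])

```text
clock: 52.95
tcp_pos: [0.5702, 0.0142, 0.2581]
orientation: [-0.487, -0.512, -0.488, 0.512]
wrist_force: [-0.0, -1.0, 0.4]
finger_gap: 0.0682
```

```bash
python3 - <<'E'
from h import *
plan(.57,.01,.25,-2.8)
wristbox("pics/w33.png",ztop=.049)
o,p,d,X=boxes("side"); cv2.imwrite("pics/s10.png",cv2.resize(p[90:350,230:440,::-1],None,fx=2.3,fy=2.3,interpolation=cv2.INTER_CUBIC))
E
```

```text
t52.95 tcp [0.5702 0.0142 0.2581] jaw -2.79 down [-0.001  0.    -1.   ] off [0.81 0.   0.42] yaw 0.01 q6 1.50 gap 0.0682 F [-0.  -1.   0.4]
W [314.  89.] z0.0498 [564.9 103. ] [82.6 37.5] 87.7 [296, 49, 36, 81, 2773] [115. 108. 105.]
W [346.  89.] z0.0498 [599.5 100.4] [80.5 13.5] 87.2 [339, 51, 14, 79, 932] [116. 109. 106.]
W [256. 100.] z0.0498 [498.5 100.1] [68.5 39.3] 87.4 [236, 63, 38, 66, 1980] [115. 108. 105.]
W [382.  98.] z0.0498 [640.   92.3] [66.2 13.5] 87.3 [375, 65, 16, 64, 786] [114. 108. 105.]
W [408. 110.] z0.0499 [673.1  83.2] [50.8 38. ] 87.3 [395, 80, 34, 49, 1064] [114. 108. 105.]
W [252. 187.] z0.0498 [482.6 -16.7] [160.1  60.3] 87.4 [220, 131, 59, 129, 5782] [176. 155. 156.]
W [324. 169.] z0.0499 [572.   14.6] [89.4 60.1] 87.4 [298, 131, 53, 76, 3729] [164. 146. 147.]
W [396. 187.] z0.0499 [658.6 -24.6] [160.   60.6] 87.0 [369, 131, 60, 128, 5551] [166. 146. 147.]
W [325. 238.] z0.0498 [568.7 -74. ] [82.4 59.9] 87.2 [301, 208, 49, 62, 2918] [177. 157. 158.]
side [211. 129.] z0.0483 [ 938.3 -435.2] [179.8  54.4] 64.4 148 [83. 64. 92.]
side [233. 120.] z0.0428 [ 869.  -435.1] [143.8  23.2] 74.2 132 [38. 39. 53.]
side [227. 201.] z0.0424 [ 903.4 -109. ] [166.7 506.8] 9.6 1577 [148. 124. 149.]
side [229. 148.] z0.0501 [ 889.7 -297.6] [43.9 13. ] 15.9 70 [49. 15. 17.]
side [348. 208.] z0.0506 [484.1  18.6] [279.8  61.2] 87.4 1214 [172. 151. 148.]
side [323. 210.] z0.0509 [572.2  14.3] [278.3  61. ] 87.5 1192 [167. 146. 142.]
side [298. 212.] z0.0512 [660.1  11.2] [279.8  60.5] 87.4 1191 [168. 147. 144.]
side [392. 257.] z0.0468 [370.  233.7] [96.2 59.7] 61.6 478 [ 27.  67. 164.]
side [249. 317.] z0.0335 [879.  315.8] [122.3 288.2] 20.3 1521 [213. 213. 209.]
```

View pics/w33.png

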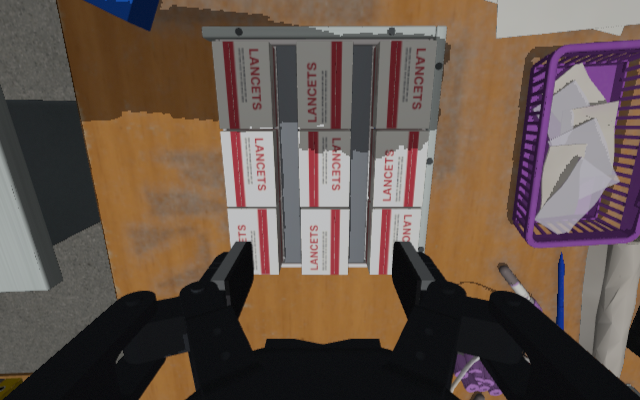

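View pics/s10.png

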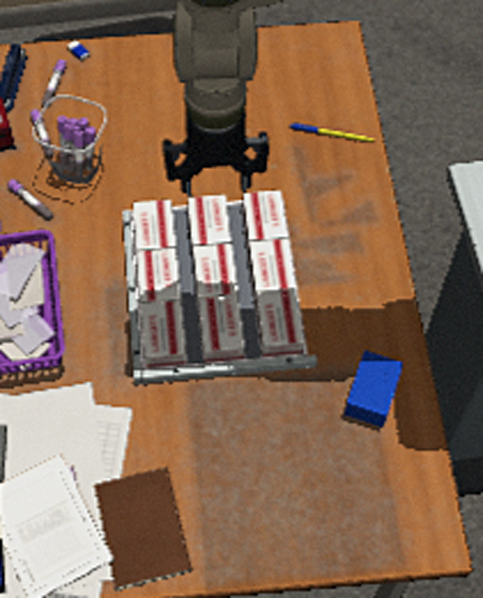

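```bash
python3 - <<'E'
import cv2,numpy as np
g=cv2.imread("pics/w33.png")
a=cv2.resize(g[15:60,195:455],None,fx=3,fy=3,interpolation=cv2.INTER_CUBIC)
b=cv2.resize(np.rot90(g[20:275,405:460]),None,fx=3,fy=3,interpolation=cv2.INTER_CUBIC)
b=b[:, :780]; w=max(a.shape[1],b.shape[1])
pad=lambda x:np.pad(x,((0,0),(0,w-x.shape[1]),(0,0)))
cv2.imwrite("pics/c.png",np.vstack([pad(a),pad(b)]))
E
```

```text
(no output)
```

View pics/c.png

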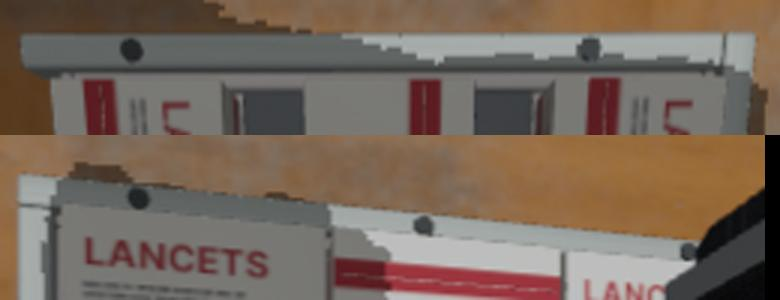

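>>> servo_tool([
  {"offset": [1,3,1],"yaw": 0},
  {"offset": [2,6,2],"yaw": 0},
  {"offset": [4,9,3],"yaw": 0},
  {"offset": [6,11,3],"yaw": 0},
  {"offset": [8,13,3],"yaw": 0},
  {"offset": [8,13,3],"yaw": 0},
  {"offset": [8,13,3],"yaw": 0},
  {"offset": [8,13,3],"yaw": 0},
])

```text
clock: 53.85
tcp_pos: [0.6982, -0.0219, 0.18]
orientation: [0.488, 0.512, 0.488, -0.512]
wrist_force: [-0.2, -0.2, -0.7]
finger_gap: 0.0684
```

```bash
python3 - <<'E'
from h import *
plan(.57,.01,.25,-2.8)
p,d,X,m=cloud("wrist"); np.save("pics/x.npy",X); cv2.imwrite("pics/w34.png",p[:,:,::-1])
g=p[:,:,::-1]
cv2.imwrite("pics/c.png",cv2.resize(g[0:260,240:420],None,fx=2.3,fy=2.3,interpolation=cv2.INTER_CUBIC))
E
```

```text
t53.85 tcp [ 0.6982 -0.0219  0.18  ] jaw -2.78 down [ 0.  0. -1.] off [ -7.   -12.96  -2.57] yaw 0.02 q6 1.47 gap 0.0684 F [-0.2 -0.2 -0.7]
```

View pics/w34.png

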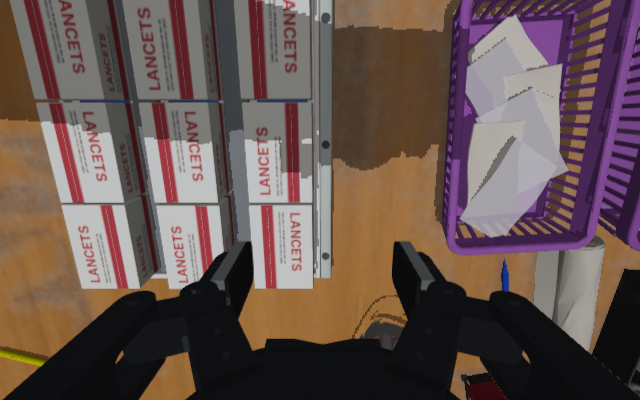

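View pics/c.png

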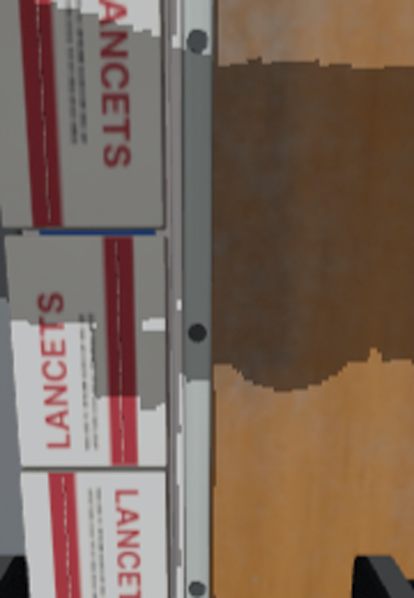

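```bash
python3 - <<'E'
from h import *
X=np.load("pics/x.npy")
for v in (40,100,160,230,262):
    r=X[v,300:335]; print(v,[(round(a[0]*1000),round(a[1]*1000),round(a[2]*1000)) for a in r[::1] if a[2]<.04][:26])
E
```

```text
40 [(694, 108, 18), (695, 110, 5), (696, 110, 5), (697, 108, 18), (698, 108, 18), (699, 108, 17), (700, 108, 17), (701, 108, 18), (701, 107, 20), (702, 107, 22), (703, 107, 21), (704, 106, 24), (705, 106, 24), (706, 106, 23), (707, 106, 22), (708, 107, 21), (709, 106, 23), (709, 106, 24), (710, 106, 22), (711, 106, 24), (712, 106, 21), (713, 106, 21), (715, 110, 1), (716, 110, 1)]
100 [(680, 57, 11), (681, 57, 10), (682, 57, 12), (683, 57, 11), (684, 57, 11), (685, 57, 12), (686, 56, 11), (687, 56, 10), (688, 56, 10), (689, 56, 9), (690, 56, 11), (691, 56, 8), (692, 56, 4), (693, 56, 5), (694, 56, 16), (695, 56, 16), (696, 56, 17), (697, 56, 16), (698, 56, 17), (699, 56, 15), (700, 56, 22), (701, 56, 22), (702, 56, 23), (703, 56, 22), (704, 55, 23), (704, 55, 23)]
160 [(690, -2, 16), (690, -4, 4), (692, -2, 17), (693, -2, 18), (694, -2, 17), (695, -2, 17), (696, -2, 15), (697, -1, 22), (698, -1, 21), (699, -1, 23), (700, -1, 23), (701, -1, 23), (702, -1, 22), (703, -1, 22), (704, -1, 22), (705, -1, 23), (706, -2, 22), (707, -1, 24), (708, -2, 21), (709, -5, 0), (710, -5, 1), (712, -5, 0)]
230 [(686, -74, 25), (686, -82, 5), (687, -82, 5), (689, -77, 18), (690, -77, 17), (691, -78, 16), (692, -78, 17), (693, -76, 22), (694, -75, 23), (695, -75, 24), (697, -75, 23), (698, -75, 25), (699, -76, 22), (700, -75, 24), (701, -76, 23), (702, -75, 24), (703, -76, 23), (704, -76, 22), (705, -85, 2), (706, -86, 0), (708, -85, 0), (709, -85, 1)]
262 [(685, -106, 36), (684, -122, 5), (685, -122, 5), (687, -116, 17), (688, -116, 16), (689, -116, 18), (690, -116, 17), (691, -114, 22), (693, -113, 23), (694, -113, 23), (695, -114, 21), (696, -113, 23), (697, -113, 23), (698, -114, 21), (699, -114, 22), (700, -113, 23), (701, -113, 23), (702, -114, 22), (704, -126, 0), (705, -125, 1), (706, -126, 1), (707, -126, 0)]
```

```bash
python3 - <<'E'
from workcell import env
print(env.hand_in()); print(env.get_state()['clock'])
E
```

```text
the job is handed in; nothing more can be done
None
the job is handed in; nothing more can be done
```

I pushed the tray, with its five boxes, flush into the rail corner and set all four refill boxes into its four empty places. I handed the job in at about 54 s of the 210 s allowed.

- **Docking:** I pushed the tray against the far rail, then the left rail. A second push on the far rail was needed because the tray was about 3 mm off it. Contact forces at the rails were 20–24 N.
- **Refills:** I gripped each box across its 60 mm side. Each was lowered until the floor took 8–17 N, then released. One refill was knocked about 5 cm aside during the run; I found it again and placed it. All four stayed in the grip until I released them.
- **Last checks on the boxes:** All nine box tops read the same height in the wrist view (about 50 mm). The boxes already packed stayed within about 2 mm of where docking left them. I did not go near the tub or the blue box.
- **Last checks on the tray:** The wrist view of the far rail showed the rim meeting it with no gap at five points along its length. The close crop of the left rail also showed no gap.
- **Disagreements:** At the start the two fixed cameras put the dock corner about 4 mm apart. I used the side camera's value, which the contact positions later confirmed. An edge reading of the held box was also off by about 2 mm from its depth reading, so I relied on depth.

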